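# Put the four things of the bench organiser back in their own inserts

## Robot

A 6-joint arm with a two-finger parallel gripper is mounted at the origin on a cart in front of the work surface, level with it; the furniture and walls round the work are solid. World frame = base frame: x ahead of the robot, y to its left, z up, the work surface at z = 0. Lengths are in mm, angles in degrees, forces in N, time in s.
With the tool pointing down it reaches from about 350 to 850 mm from the base axis. Payload 8.1 kg.
Tool frame: the origin (TCP) lies between the finger pads; the fingertips stand 22 mm ahead of it and the grasp point (between the pads) lies 3 mm ahead of it; z points along the fingers, y is the direction in which the jaws open and shut (so a half turn about z gives the same grasp; the last joint's range is limited). The gripper opens to 85 mm and grips with 20 to 120 N. Pads are 22 mm wide; open, the fingers measure 114 mm over their backs; the gripper's body (76 mm by 85 mm) begins 54 mm behind the grasp point. The pads swing forward as they close: fully open they stand 13 mm farther back than shut.
Start: joints at [-74.393, 7.471, 85.268, -0, 87.261, -4.893], TCP at [210.149, -561.999, 253.292] pointing down, gripper open.
Joint ranges: [-169.43, 169.43], [-51.17, 129.36], [1.28, 143.12], [-76.62, 256.62], [0, 156.53], [-152.29, 152.29]. Speed limits (degrees/s): [136.94, 136.94, 159.86, 180, 180, 180].

## Interface

Orientations are given as [roll, pitch, yaw] about the fixed x, y, z axes, in that order (R = Rz(yaw) Ry(pitch) Rx(roll)).
In Python, from bench import r gives the robot as it stands.
- The arm moves only by the tool drive_tool, never from a script. Its argument "moves" is a list of rows, each a list of 2 entries, a list of its own where there are three numbers: the shift along the world's x, y, z in mm, then the turn about the world's z in degrees. A call has exactly 8 rows; each row is the pose to reach, as a shift and turn from the pose commanded when the call began; what a row does not reach only later rows make up. A row lasts 1/12 s, in which the tool goes at most 41.7 mm and 7.16 degrees, less where a joint would pass 70% of its speed; a pose out of reach is approached as far as the arm can. A call with a gripper value outside its range is refused whole. "fingers" is the finger opening in mm, from 0 to 85.4, set as the call begins (left out, the last holds). The fingers move at their own pace and stop on an object; "squeeze" is the grip in N (left out, the last holds). Time passes only in rows, so rows that repeat a pose let the fingers close, or fill a call up. It gives the time, the measured TCP pose, the force and the opening at its end, in the units of the state.
- r.sense(): the state, without advancing time (a new reading comes with each control period).
- r.snapshot(name): name is "side" or "top" or "wrist"; returns a dict with "pixels" (400x640x3 uint8, red, green, blue), "camera_matrix" (3x3 intrinsics, pixels), "k1" (the pictures are not rectified: a ray, as slopes to the right and down, at radius r is drawn at 1 + k1 r^2 times it, then the intrinsics apply), "xyz" and "orientation" of the camera in the world. Camera axes: x right, y down, z forward; pixel columns grow to the right and rows downward; lengths in mm; the calibration is good to about 2 mm. A picture is of the moment at which its call begins. There is no depth.
- r.hand_in(): hands the job in, once; it reports no verdict.
The state is a dict: "time": time; "joint_pos": joint angles; "qd": joint speeds; "joint_efforts": joint torques, N m; "tool_pos": TCP position; "tcp_rot": TCP orientation; "ft_force": force on the tool from outside, world axes, zero at the start; "wrist_torque": the same for the moment, N m; "finger_gap": finger opening in mm.
Only numpy, scipy, OpenCV 4.12 (cv2) and the standard library are available. Lean on these libraries where they do the work, as an engineer would, in place of code of your own. Each camera call takes 0.05 s, during which the arm holds its last target.

## Task

The things in the bench organiser were put back in each other's inserts. Move each to the insert of its own colour, set fully down upright in the pocket made for it: the round parts tin with the green band in the green insert, the amber dropper bottle in the amber one, the black loupe in the black one, and the white-faced slide viewer with its spigot in the hole of the white one. Every pocket is taken, so set one thing aside first, for instance on the plain light grey insert, and keep the dropper bottle upright all the time because it leaks.

Things in the scene. Friction and masses are not known exactly. Their poses are not given: they have to be found in the camera images.
- green_insert: green square insert 82x82x16 mm, one of five fixed in a row (84 mm apart along their y) in a low dark grey organiser. Place of the parts tin: a round flared pocket in the middle of its top, 69 mm across at the floor, 79 mm at the mouth, 8 mm deep. Origin: centre of its underside, 4 mm above the bench; top 16 mm above the origin; x, y along its edges.
- amber_insert: amber (orange) square insert 82x82x16 mm, one of five fixed in a row (84 mm apart along their y) in a low dark grey organiser. Place of the dropper bottle: a round flared pocket in the middle of its top, 36 mm across at the floor, 48 mm at the mouth, 10 mm deep. Origin: centre of its underside, 4 mm above the bench; top 16 mm above the origin; x, y along its edges.
- black_insert: black square insert 82x82x16 mm, one of five fixed in a row (84 mm apart along their y) in a low dark grey organiser. Place of the loupe: a round flared pocket in the middle of its top, 42 mm across at the floor, 54 mm at the mouth, 10 mm deep. Origin: centre of its underside, 4 mm above the bench; top 16 mm above the origin; x, y along its edges.
- white_insert: white square insert 82x82x16 mm, one of five fixed in a row (84 mm apart along their y) in a low dark grey organiser. Place of the slide viewer: a round flared pocket in the middle of its top, 18 mm across at the floor, 30 mm at the mouth, 10 mm deep. The box rests on the top. Origin: centre of its underside, 4 mm above the bench; top 16 mm above the origin; x, y along its edges.
- plain_insert: light grey square insert of the same row, 82x82x16 mm, no pocket: an empty flat dish (inside 76x76 mm, floor 9 mm above its origin, rim 3 mm thick and 7 mm above the floor) where something can be set aside. Origin: centre of its underside, 4 mm above the bench; top 16 mm above the origin; x, y along its edges.
- tin_centre (a point): round beige parts tin with a green band and label, 67 mm across, 24 mm high, lid fixed, 0.09 kg. The point is its centre, 12 mm above its underside; z up. It starts flat across the amber insert's top. Grip it across, fingertips not below half height: seated, it stands 16 mm above its insert's top.
- loupe_centre (a point): black eye loupe with a white top ring, round, 38 mm across at the foot, tapering to 27 mm at the top, 40 mm high, 0.05 kg. The point is its centre, 20 mm above its underside; z up. It starts standing on the white insert's top.
- bottle_centre (a point): amber dropper bottle with a black dropper cap: round glass body 31 mm across up to 45 mm height, shoulder to 60 mm, cap to 102 mm; 0.06 kg. The point is on its axis, 51 mm above its underside; z up. Grip the glass 20 to 45 mm above the underside. It starts loose in the black insert, on the pocket's floor.
- viewer_centre (a point): slide viewer: upright black box with white faces, 30 mm (its x) by 32 mm (its y), from 8 to 58 mm above the underside, cap to 66 mm; it stands on a round spigot 14 mm across, 8 mm long, below the box; 0.055 kg. The point is on the spigot's axis, 33 mm above the spigot's end; z up. Grip two opposite faces. It starts in the green insert, on the pocket's floor.

How it is judged (in metres and radians):
At the end, for the whole second after the job is handed in: Tin in the green, bottle in the amber, loupe in the black and viewer in the white insert: each within 8 mm of the insert's middle, down on its seat to 3 mm (tin centre at most 23 mm, bottle point 60 mm, loupe centre 29 mm, viewer point 44 mm above the insert's origin), within 0.12 rad of upright (horizontal distance between tin_centre and green_insert below 0.008 m and z of tin_centre in the frame of green_insert below 0.023 m and angle between each of tin_centre, bottle_centre, loupe_centre, viewer_centre's own z axis and vertical below 0.12 rad and horizontal distance between bottle_centre and amber_insert below 0.008 m and z of bottle_centre in the frame of amber_insert below 0.06 m and horizontal distance between loupe_centre and black_insert below 0.008 m and z of loupe_centre in the frame of black_insert below 0.029 m and horizontal distance between viewer_centre and white_insert below 0.008 m and z of viewer_centre in the frame of white_insert below 0.044 m); the robot touches nothing.
It fails at once if the dropper bottle is tipped by more than 0.7 rad (angle between bottle_centre's own z axis and vertical above 0.7 rad).
It also fails if it takes over 112 s, if anything falls off the work surface, if the arm or the gripper's body presses on something with over 40 N, if the wrist force passes 120 N, or if a joint passes its speed limit or range.

## Working session

There is one attempt and no reset: what is moved stays moved. The work goes in short steps, Python scripts to look and compute and a tool call to move; the robot and the scene stay as the last step left them, time stands still between calls to the robot, and variables do not carry over. Pictures are saved under pics/ and viewed, and the job is handed in when it is done.

Besides the shell and the picture viewer there is one more tool, called after "Call:" as name([rows], argument=value, ...), one row to a line, values as JSON. drive_tool: Moves the arm, as the interface text tells. Its arguments: {"type":"object","properties":{"moves":{"type":"array","items":{"type":"array"}},"fingers":{"type":"number"},"squeeze":{"type":"number"}},"required":["moves"]}

```bash
ls; mkdir -p pics
python3 - <<'E'
from bench import r
import cv2
s=r.sense(); print(s)
for n in ("side","top","wrist"):
    d=r.snapshot(n); cv2.imwrite(f"pics/{n}0.png",d["pixels"][:,:,::-1])
    print(n,{k:d[k] for k in d if k!="pixels"})
E
```

```text
pics
{'time': 0.0, 'joint_pos': array([-7.43944421e+01,  7.51742477e+00,  8.53317706e+01, -8.45060413e-04,
        8.72593709e+01, -4.89384161e+00]), 'qd': array([ 0.06938682,  0.07071285, -0.02748403,  0.0046616 ,  0.04269795,
        0.05366315]), 'joint_efforts': array([-2.38307985e-03, -5.69393671e+01, -5.00559783e+01, -1.96549040e-04,
        1.46313803e-02, -8.07024421e-07]), 'tool_pos': array([ 209.98742272, -561.50244356,  252.19634714]), 'tcp_rot': array([-1.79891758e+02, -8.42082497e-03,  2.04994327e+01]), 'ft_force': array([ 0.59909382,  0.11478533, -0.02597399]), 'wrist_torque': array([-0.00236471, -0.01891668,  0.00990354]), 'finger_gap': 85.63771484852207}
side {'camera_matrix': array([[396.81543624,   0.        , 320.09592701],
       [  0.        , 396.81543624, 203.80819504],
       [  0.        ,   0.        ,   1.        ]]), 'k1': -0.04635944351276514, 'xyz': array([493.03382832, 513.14557938, 596.66546287]), 'orientation': array([-126.63834863,    0.35370575, -178.24011609])}
top {'camera_matrix': array([[465.55870027,   0.        , 317.96168033],
       [  0.        , 465.55870027, 202.36538074],
       [  0.        ,   0.        ,   1.        ]]), 'k1': -0.013401477716022328, 'xyz': array([ 403.98676488, -173.61087495,  926.3731409 ]), 'orientation': array([-1.71296549e+02, -3.75924128e-02, -8.99594598e+01])}
wrist {'camera_matrix': array([[323.54695878,   0.        , 318.49710386],
       [  0.        , 323.54695878, 204.49974876],
       [  0.        ,   0.        ,   1.        ]]), 'k1': -0.06337915708566974, 'xyz': array([ 275.13150132, -537.45045083,  372.08403059]), 'orientation': array([ 1.64095171e+02,  9.11557974e-02, -6.94623073e+01])}
```

View pics/top0.png

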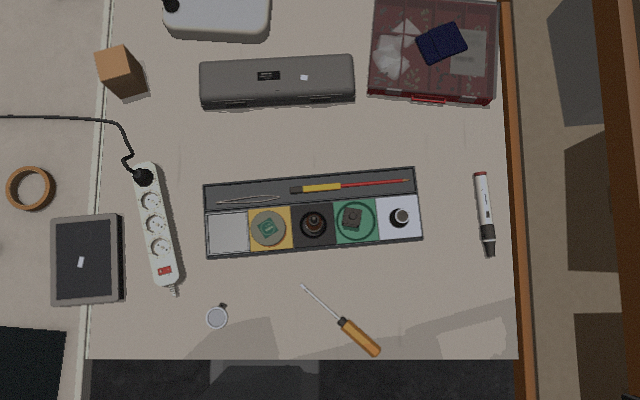

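View pics/side0.png

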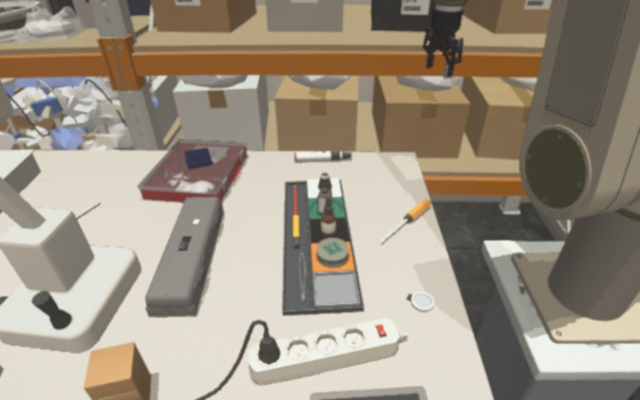

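View pics/wrist0.png

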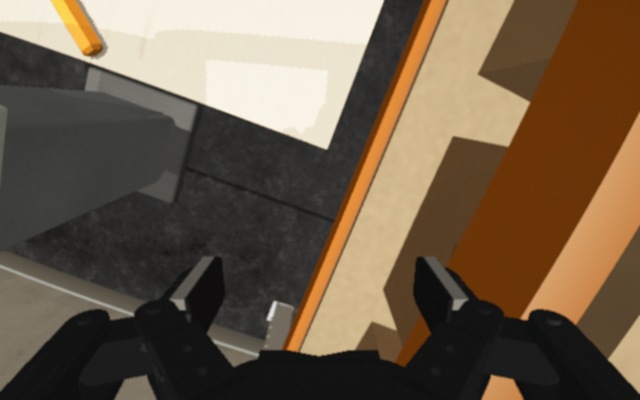

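```bash
cat > h.py <<'E'
import numpy as np, cv2
from scipy.spatial.transform import Rotation as R
from bench import r
def snap(n,f=None):
    d=r.snapshot(n)
    if f: cv2.imwrite(f"pics/{f}.png",d["pixels"][:,:,::-1])
    return d
def ray(d,uv):
    K=d["camera_matrix"]; k=d["k1"]
    dist=np.array([k,0,0,0,0.])
    p=cv2.undistortPoints(np.array(uv,float).reshape(-1,1,2),K,dist).reshape(-1,2)
    v=np.c_[p,np.ones(len(p))]
    return R.from_euler('xyz',d["orientation"],degrees=True).apply(v)
def onz(d,uv,z):
    v=ray(d,uv); c=d["xyz"]
    return c+v*((z-c[2])/v[:,2])[:,None]
def proj(d,P):
    rv=R.from_euler('xyz',d["orientation"],degrees=True).inv()
    t=-rv.apply(d["xyz"])
    return cv2.projectPoints(np.array(P,float).reshape(-1,1,3),rv.as_rotvec(),t,d["camera_matrix"],np.array([d["k1"],0,0,0,0.]))[0].reshape(-1,2)
def crop(d,u0,v0,w,h,s,f):
    c=d["pixels"][v0:v0+h,u0:u0+w,::-1]
    cv2.imwrite(f"pics/{f}.png",cv2.resize(c,None,fx=s,fy=s,interpolation=cv2.INTER_CUBIC))
E
python3 - <<'E'
from h import *
d=snap("top"); crop(d,195,160,240,105,3.3,"topc")
print(onz(d,[(228,236),(403,217)],20))
E
```

```text
[[ 476.28389998    1.16658658   20.        ]
 [ 513.83611714 -340.90797579   20.        ]]
```

View pics/topc.png

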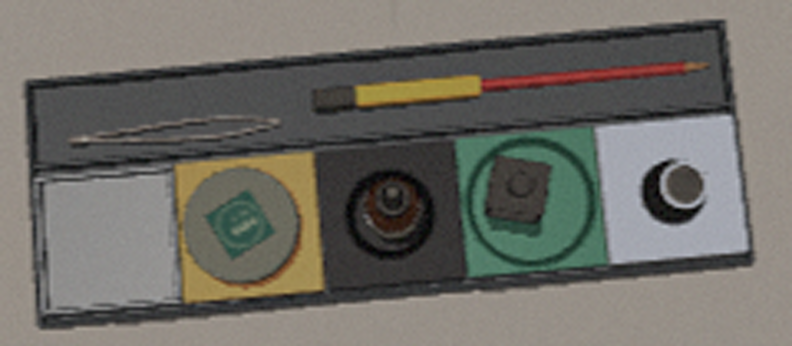

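Run:
```python
from h import *
d=snap("top")
q=lambda L:[(u/3.3+195,v/3.3+160) for u,v in L]
for n,L in dict(white=[(594,127),(731,114),(750,252),(610,264)],amber=[(175,163),(314,152),(327,289),(185,303)],green=[(456,139),(594,127),(608,264),(467,276)],black=[(314,152),(456,139),(467,276),(327,289)]).items():
    P=onz(d,q(L),20)[:,:2]; print(n,P.mean(0).round(1),np.linalg.norm(P-np.roll(P,-1,0),axis=1).round(1))
im=d["pixels"]; hsv=cv2.cvtColor(im,cv2.COLOR_RGB2HSV)
roi=np.zeros(im.shape[:2],np.uint8); roi[195:260,205:425]=1
H,S,V=[hsv[...,i] for i in range(3)]
ms=dict(amber=(H>14)&(H<28)&(S>90)&(V>90),green=(H>60)&(H<85)&(S>90)&(V>60),white=(S<40)&(V>170))
for n,m in ms.items():
    m=(m&(roi>0)).astype(np.uint8)
    k,l,st,_=cv2.connectedComponentsWithStats(m); i=1+st[1:,4].argmax()
    v,u=np.where(l==i); P=onz(d,np.c_[u,v],20)[:,:2].astype(np.float32)
    print(n,len(u),cv2.minAreaRect(cv2.convexHull(P)))
    print(cv2.minAreaRect(cv2.convexHull(np.c_[u,v].astype(np.float32))))
```

```text
white [ 513.4 -331.9] [82.6 83.1 83.2 82.2]
amber [490.9 -82.1] [83.  81.8 83.8 83.4]
green [ 506.  -248.6] [82.9 82.1 83.5 81.9]
black [ 498.5 -165.4] [85.  81.9 82.7 81.8]
amber 804 ((491.3302307128906, -80.32107543945312), (83.14666748046875, 83.6898193359375), 5.11883020401001)
((269.83447265625, 228.51380920410156), (42.519290924072266, 43.10060501098633), 85.2363510131836)
green 164 ((491.8210144042969, -249.07412719726562), (52.20524215698242, 79.62069702148438), 6.248682498931885)
((356.17437744140625, 228.23789978027344), (26.6823673248291, 40.54752731323242), 83.82982635498047)
white 1300 ((514.3037109375, -331.44158935546875), (81.00775909423828, 78.95003509521484), 5.242110252380371)
((398.2621765136719, 216.8597412109375), (41.743125915527344, 40.30751419067383), 83.6598129272461)
```

Call:
drive_tool([
  [[30,25,0],7],
  [[60,50,0],14],
  [[90,75,0],21],
  [[120,100,0],28],
  [[150,125,0],35],
  [[180,150,0],42],
  [[210,175,0],49],
  [[240,200,0],56],
], fingers=60)

```text
time: 0.92
tool_pos: [451.3, -360.5, 253.4]
tcp_rot: [180.0, 0.0, 76.8]
ft_force: [0.6, -0.4, -0.0]
finger_gap: 59.8
```

Call:
drive_tool([
  [[15,10,-5],6],
  [[30,20,-10],12],
  [[45,30,-20],18.6],
  [[63,32,-30],18.6],
  [[63,32,-40],18.6],
  [[63,32,-40],18.6],
  [[63,32,-40],18.6],
  [[63,32,-40],18.6],
])

```text
time: 1.58
tool_pos: [512.6, -330.5, 213.7]
tcp_rot: [-180.0, 0.0, 95.0]
ft_force: [0.3, 0.2, -0.7]
finger_gap: 60.0
```

Run:
```python
from h import *
d=snap("wrist","w1"); s=r.sense(); print(s["time"],s["tool_pos"],s["tcp_rot"],s["finger_gap"],d["xyz"],d["orientation"])
```

```text
1.6333 [ 512.74860258 -330.64985395  214.14750321] [1.79969309e+02 4.25414814e-02 9.50354511e+01] 60.120049663465714 [ 506.52636844 -261.32886663  333.42342635] [1.64089328e+02 3.14024989e-02 5.07847102e+00]
```

View pics/w1.png

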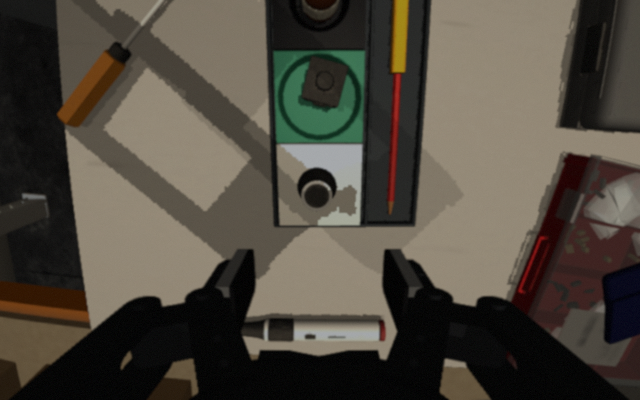

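Run:
```python
from h import *
d=snap("wrist"); crop(d,260,0,165,240,2.5,"w1c")
im=d["pixels"]; hsv=cv2.cvtColor(im,cv2.COLOR_RGB2HSV)
H,S,V=[hsv[...,i] for i in range(3)]
for n,m in dict(green=(H>55)&(H<90)&(S>70)&(V>50),white=(S<45)&(V>95)).items():
    m=m.astype(np.uint8); m[230:]=0; m[:,:262]=0; m[:,375:]=0; m[:45]=0
    k,l,st,_=cv2.connectedComponentsWithStats(m); i=1+st[1:,4].argmax()
    v,u=np.where(l==i); P=onz(d,np.c_[u,v],20)[:,:2].astype(np.float32)
    print(n,st[i],cv2.minAreaRect(cv2.convexHull(P)))
```

```text
green [ 273   50   92   93 2956] ((505.5267639160156, -247.68704223632812), (83.7911148071289, 82.3728256225586), 5.14846134185791)
white [ 277  143   85   83 3085] ((513.8240966796875, -331.0124816894531), (81.77985382080078, 83.31425476074219), 5.074219226837158)
```

View pics/w1c.png

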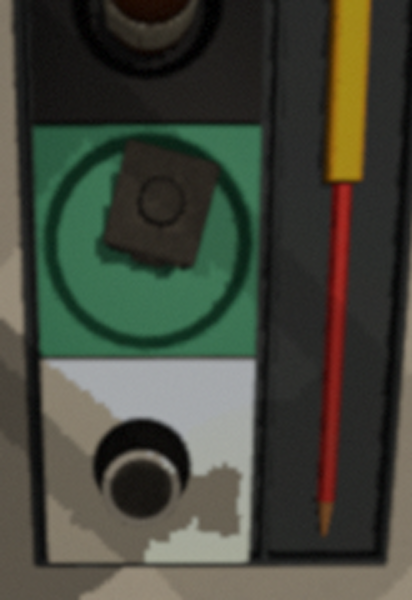

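Run:
```python
from h import *
d=snap("wrist"); q=lambda L:[(u/2.5+260,v/2.5) for u,v in L]
print("loupe top",onz(d,q([(142,488),(102,488),(182,488)]),60)); print("foot",onz(d,q([(142,467),(94,467),(190,467)]),20))
L=q([(128,140),(218,170),(192,268),(105,240)])
for z in(70,78):
  P=onz(d,L,z)[:,:2]; e=np.roll(P,-1,0)-P
  print(z,P.mean(0),np.linalg.norm(e,axis=1),np.degrees(np.arctan2(e[:,1],e[:,0])))
print("circ",onz(d,q([(161,201),(138,201),(184,201)]),78))
t=snap("top"); q=lambda L:[(u/3.3+195,v/3.3+160) for u,v in L]
print("top loupe",onz(t,q([(684,186)]),60),"viewer",onz(t,q([(521,184)]),78), "bottle",onz(t,q([(392,195)]),112),"tin",onz(t,q([(241,221)]),44))
```

```text
loupe top [[ 511.51057386 -331.2435581    60.        ]
 [ 497.5838411  -332.47586693   60.        ]
 [ 525.43640151 -330.00871916   60.        ]]
foot [[ 511.46677028 -332.84188496   20.        ]
 [ 492.45083141 -334.52216902   20.        ]
 [ 530.48089692 -331.15367423   20.        ]]
70 [ 509.25391199 -238.29874521] [28.83159199 30.13506073 28.52835494 30.21259921] [-12.30471387 -99.52059073 167.81857963  81.0482749 ]
78 [ 509.17587056 -239.0020031 ] [27.95790881 29.22187856 27.66386074 29.29706739] [-12.30471387 -99.52059073 167.81857963  81.0482749 ]
circ [[ 509.13635014 -237.84172678   78.        ]
 [ 502.28156347 -238.45154014   78.        ]
 [ 515.99176685 -237.22246832   78.        ]]
top loupe [[ 510.18877879 -332.1919746    60.        ]] viewer [[ 509.04061779 -238.18928659   78.        ]] bottle [[ 498.86885012 -166.73233668  112.        ]] tin [[491.63887924 -79.147355    44.        ]]
```

Call:
drive_tool([
  [[-2,-2,-20],0],
  [[-2,-2,-45],0],
  [[-2,-2,-70],0],
  [[-2,-2,-95],0],
  [[-2,-2,-120],0],
  [[-2,-2,-145],0],
  [[-2,-2,-156],0],
  [[-2,-2,-156],0],
])

```text
time: 2.45
tool_pos: [509.0, -330.7, 54.1]
tcp_rot: [-179.8, -0.2, 95.1]
ft_force: [-0.1, -0.0, -0.3]
finger_gap: 60.2
```

Call:
drive_tool([
  [[0,0,0],0],
  [[0,0,0],0],
  [[0,0,0],0],
  [[0,0,0],0],
  [[0,0,0],0],
  [[0,0,0],0],
  [[0,0,0],0],
  [[0,0,0],0],
], fingers=25, squeeze=25)

```text
time: 3.12
tool_pos: [512.5, -333.1, 59.8]
tcp_rot: [179.8, 0.2, 95.1]
ft_force: [-0.2, -0.4, 6.7]
finger_gap: 30.4
```

Run:
```python
from h import *
d=snap("wrist"); crop(d,160,80,320,240,2.4,"w2"); s=r.sense(); print(s["time"],s["tool_pos"],s["tcp_rot"],s["finger_gap"],s["ft_force"])
```

```text
3.1667 [ 512.52442286 -333.10316652   59.80165801] [1.79835825e+02 1.61460046e-01 9.51025000e+01] 30.6212464436463 [-0.83947505  0.25744689  7.58311544]
```

View pics/w2.png

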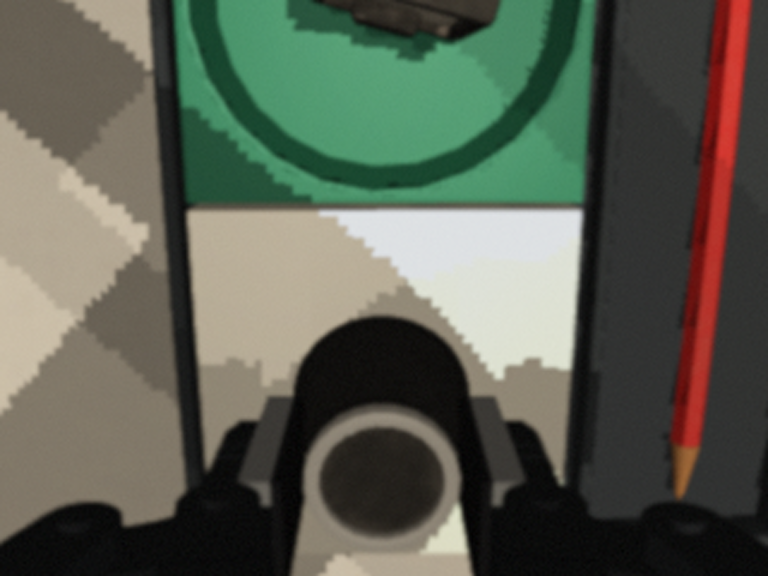

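Call:
drive_tool([
  [[0,0,0],0],
  [[0,0,0],0],
  [[0,0,0],0],
  [[0,0,0],0],
  [[0,0,0],0],
  [[0,0,0],0],
  [[0,0,0],0],
  [[0,0,0],0],
])

```text
time: 3.83
tool_pos: [512.5, -333.1, 59.8]
tcp_rot: [179.8, 0.2, 95.1]
ft_force: [-0.5, 0.2, 6.9]
finger_gap: 30.0
```

Run:
```python
from h import *
d=snap("wrist"); crop(d,160,80,320,240,2.4,"w3"); s=r.sense(); print(s["time"],s["tool_pos"],s["tcp_rot"],s["finger_gap"],s["ft_force"],s["qd"])
d=snap("side"); crop(d,270,130,120,100,6,"s3")
```

```text
3.8833 [ 512.55380277 -333.0964245    59.78885534] [1.79833639e+02 1.62480294e-01 9.51047225e+01] 30.67251916603847 [-1.56750504 -0.01120939  7.5585325 ] [ 0.02085161 -0.0111108   0.02030215  0.11239214 -0.04548622  0.05071451]
```

View pics/s3.png

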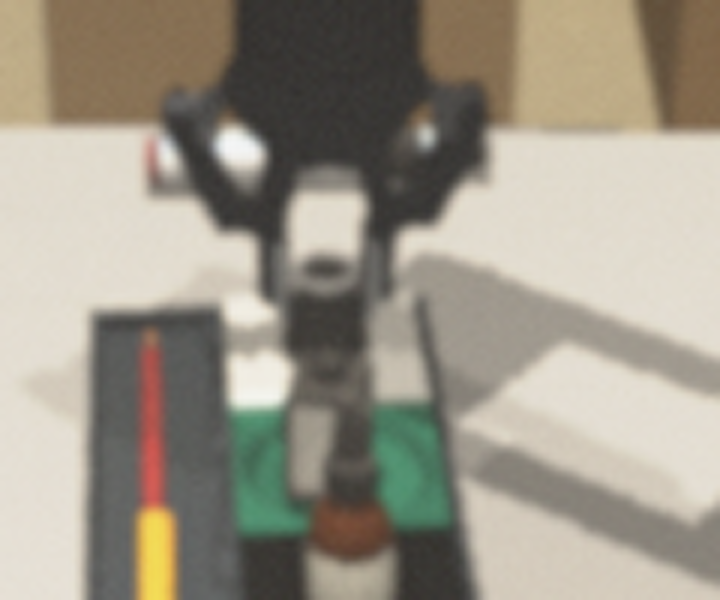

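Call:
drive_tool([
  [[0,0,3],0],
  [[0,0,8],0],
  [[0,0,15],0],
  [[0,0,25],0],
  [[0,0,40],0],
  [[0,0,60],0],
  [[0,0,70],0],
  [[0,0,70],0],
])

```text
time: 4.6
tool_pos: [513.0, -333.4, 131.5]
tcp_rot: [179.7, 0.2, 95.1]
ft_force: [-1.0, -0.5, -0.2]
finger_gap: 30.9
```

Run:
```python
from h import *
d=snap("wrist"); crop(d,160,80,320,240,2.4,"w4"); s=r.sense(); print(s["time"],s["tool_pos"],s["tcp_rot"],s["finger_gap"],s["ft_force"])
d=snap("side"); crop(d,270,100,120,100,6,"s4")
```

```text
4.65 [ 512.25610087 -332.85192255  129.46080972] [1.79834767e+02 1.53065468e-01 9.50998909e+01] 30.644362578497613 [ 0.66322889 -0.93709144 -0.2472838 ]
```

View pics/s4.png

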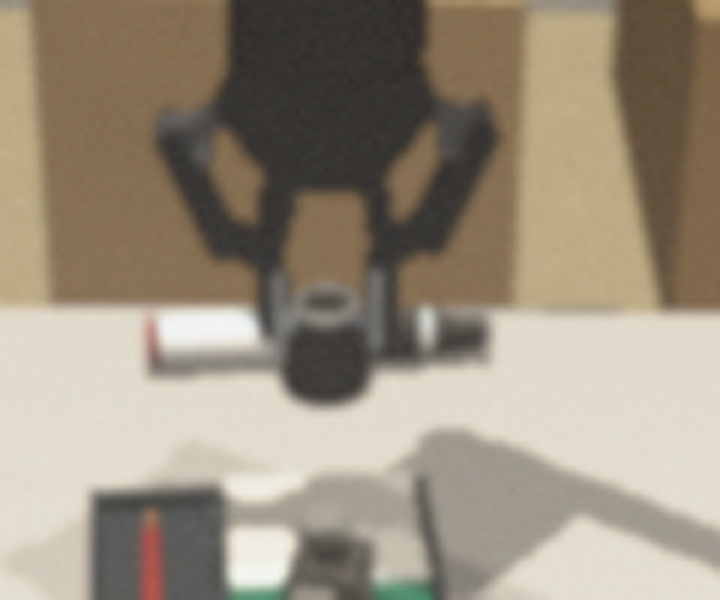

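View pics/w4.png

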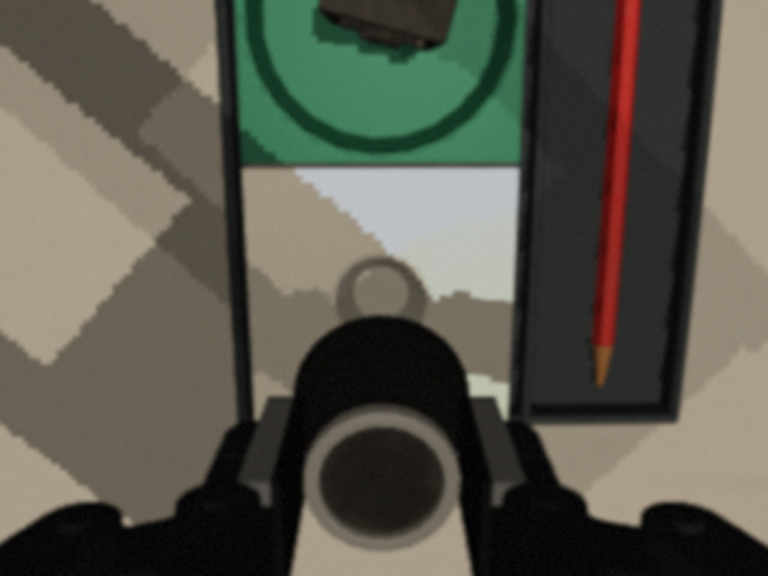

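Call:
drive_tool([
  [[-1,10,25],0],
  [[-3,35,50],0],
  [[-6,70,60],0],
  [[-9,105,60],0],
  [[-12,140,60],0],
  [[-15,175,60],0],
  [[-18,210,60],0],
  [[-21,245,60],0],
])

```text
time: 5.37
tool_pos: [488.9, -85.3, 185.7]
tcp_rot: [-179.9, -0.0, 95.1]
ft_force: [0.5, 0.1, -0.2]
finger_gap: 30.4
```

Call:
drive_tool([
  [[-3,30,0],0],
  [[-5,60,-5],0],
  [[-8,80,-20],0],
  [[-8.5,90,-45],0],
  [[-8.5,90,-75],0],
  [[-8.5,90,-100],0],
  [[-8.5,90,-115],0],
  [[-8.5,90,-115],0],
])

```text
time: 6.03
tool_pos: [477.3, 3.6, 66.9]
tcp_rot: [-179.5, -0.1, 95.1]
ft_force: [-0.2, 0.5, -0.8]
finger_gap: 30.3
```

Run:
```python
from h import *
d=snap("wrist","w5"); s=r.sense(); print(s["time"],s["tool_pos"],s["tcp_rot"],s["finger_gap"],s["ft_force"])
```

```text
6.0833 [478.80291492   3.36060698  69.21403334] [-1.79629426e+02 -7.13972384e-02  9.51088474e+01] 30.341553356992865 [-0.4096328  -0.4755725   1.48340203]
```

View pics/w5.png

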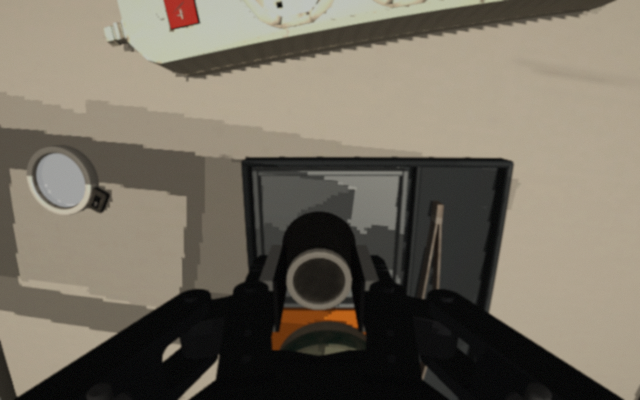

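Call:
drive_tool([
  [[0,0,-3],0],
  [[0,0,-6],0],
  [[0,0,-9],0],
  [[0,0,-12],0],
  [[0,0,-14],0],
  [[0,0,-15],0],
  [[0,0,-16],0],
  [[0,0,-16],0],
])

```text
time: 6.75
tool_pos: [481.6, 3.0, 56.2]
tcp_rot: [-180.0, -0.0, 95.1]
ft_force: [0.2, 0.4, -0.8]
finger_gap: 30.6
```

Run:
```python
from h import *
s=r.sense(); print(s["time"],s["tool_pos"],s["tcp_rot"],s["finger_gap"],s["ft_force"])
d=snap("side"); crop(d,280,210,100,100,6,"s6")
```

```text
6.75 [481.59200093   2.99999989  56.19485448] [-1.79993738e+02 -1.68945696e-03  9.50983609e+01] 30.563301567842984 [ 0.23714122  0.40351156 -0.79781398]
```

View pics/s6.png

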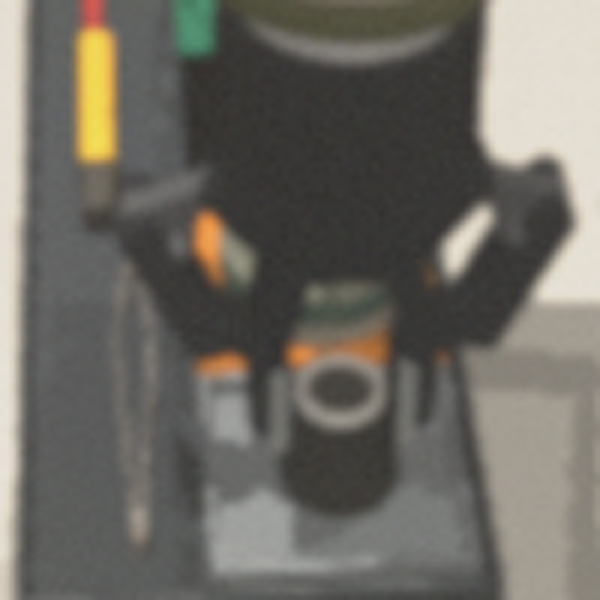

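Call:
drive_tool([
  [[0,0,-1],0],
  [[0,0,-2],0],
  [[0,0,-3],0],
  [[0,0,-4],0],
  [[0,0,-4],0],
  [[0,0,-4],0],
  [[0,0,-4],0],
  [[0,0,-4],0],
])

```text
time: 7.47
tool_pos: [481.8, 3.1, 52.8]
tcp_rot: [180.0, -0.0, 95.1]
ft_force: [-2.8, 1.0, 6.9]
finger_gap: 30.4
```

Call:
drive_tool([
  [[0,0,0],0],
  [[0,0,0],0],
  [[0,0,0],0],
  [[0,0,5],0],
  [[0,0,25],0],
  [[0,0,60],0],
  [[0,0,95],0],
  [[0,0,130],0],
], fingers=55)

```text
time: 8.13
tool_pos: [481.0, 3.1, 183.7]
tcp_rot: [-179.9, -0.0, 95.1]
ft_force: [0.9, -0.5, -0.4]
finger_gap: 55.1
```

Call:
drive_tool([
  [[3,-30,0],-2],
  [[7,-65,0],-5],
  [[11,-100,0],-8],
  [[15,-135,0],-11],
  [[19,-170,0],-14],
  [[23,-205,0],-16],
  [[27.5,-235,0],-16],
  [[27.5,-241,0],-16],
])

```text
time: 8.8
tool_pos: [509.2, -242.5, 182.7]
tcp_rot: [179.9, 0.1, 78.9]
ft_force: [0.1, -0.7, 0.3]
finger_gap: 55.0
```

Call:
drive_tool([
  [[0,0,-15],0],
  [[0,0,-40],0],
  [[0,0,-60],0],
  [[0,0,-70],0],
  [[0,0,-75],0],
  [[0,0,-75],0],
  [[0,0,-75],0],
  [[0,0,-75],0],
])

```text
time: 9.47
tool_pos: [510.1, -238.4, 109.0]
tcp_rot: [179.9, 0.0, 79.1]
ft_force: [0.6, 0.4, 0.1]
finger_gap: 55.2
```

Run:
```python
from h import *
d=snap("wrist"); crop(d,160,80,320,240,2.4,"w7"); s=r.sense(); print(s["time"],s["tool_pos"],s["tcp_rot"],s["finger_gap"],s["ft_force"])
```

```text
9.5167 [ 510.16510518 -238.42700048  109.00791998] [1.79857552e+02 5.11206332e-02 7.91146689e+01] 54.74990201698521 [0.16385669 0.63486445 0.24008932]
```

View pics/w7.png

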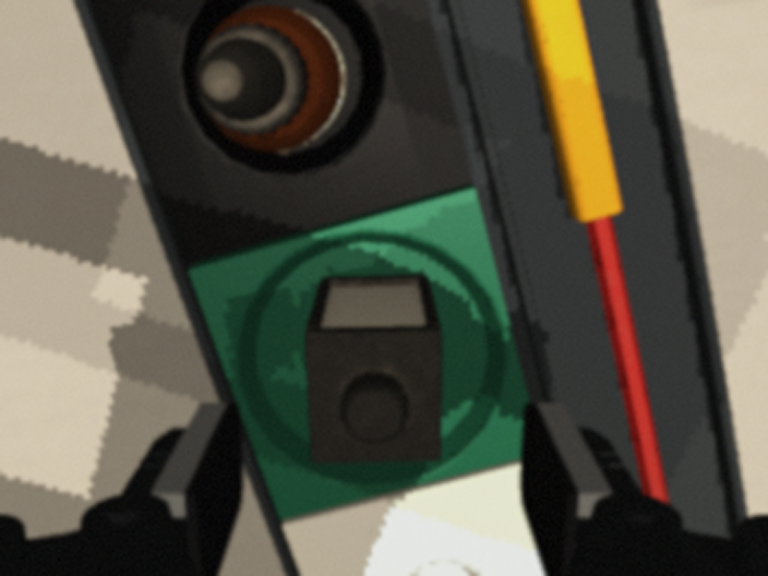

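Call:
drive_tool([
  [[0,0,-10],0],
  [[0,0,-25],0],
  [[0,0,-38],0],
  [[0,0,-45],0],
  [[0,0,-47],0],
  [[0,0,-47],0],
  [[0,0,-47],0],
  [[0,0,-47],0],
])

```text
time: 10.18
tool_pos: [509.7, -238.3, 61.1]
tcp_rot: [179.9, 0.0, 79.1]
ft_force: [-0.6, -0.4, 1.1]
finger_gap: 55.1
```

Call:
drive_tool([
  [[0,0,0],0],
  [[0,0,0],0],
  [[0,0,0],0],
  [[0,0,0],0],
  [[0,0,0],0],
  [[0,0,0],0],
  [[0,0,0],0],
  [[0,0,0],0],
], fingers=20, squeeze=30)

```text
time: 10.85
tool_pos: [509.6, -238.3, 60.9]
tcp_rot: [179.9, 0.0, 79.1]
ft_force: [-0.8, 1.3, 5.4]
finger_gap: 29.4
```

Call:
drive_tool([
  [[0,0,3],0],
  [[0,0,8],0],
  [[0,0,16],0],
  [[0,0,24],0],
  [[0,0,30],0],
  [[0,0,30],0],
  [[0,0,30],0],
  [[0,0,30],0],
])

```text
time: 11.52
tool_pos: [509.1, -238.0, 90.2]
tcp_rot: [-180.0, -0.0, 79.1]
ft_force: [-0.1, -0.4, -0.6]
finger_gap: 29.9
```

Run:
```python
from h import *
d=snap("wrist"); crop(d,160,80,320,240,2.4,"w8"); s=r.sense(); print(s["time"],s["tool_pos"],s["tcp_rot"],s["finger_gap"],s["ft_force"])
d=snap("side"); crop(d,270,110,120,100,6,"s8")
```

```text
11.5667 [ 508.87756646 -237.83015861   89.93409754] [-1.79967546e+02 -1.27163639e-02  7.91013156e+01] 29.28923841543918 [ 0.67966075  0.18728039 -1.5238705 ]
```

View pics/w8.png

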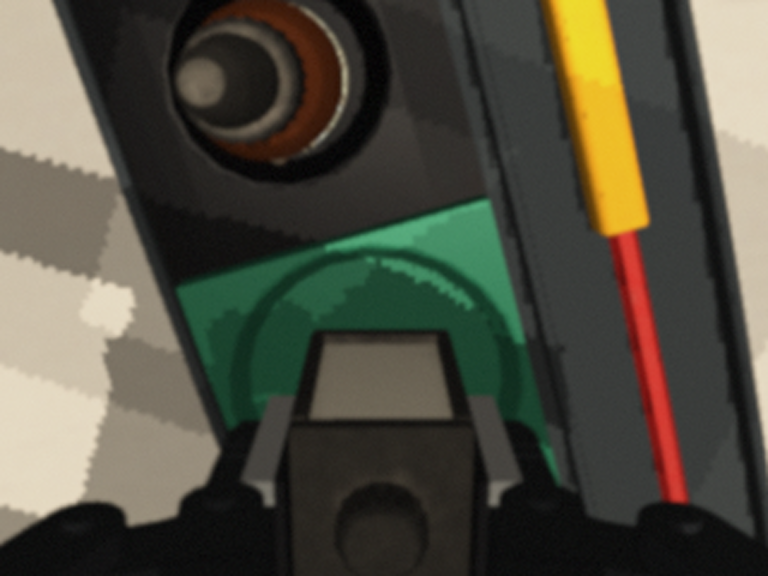

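View pics/s8.png

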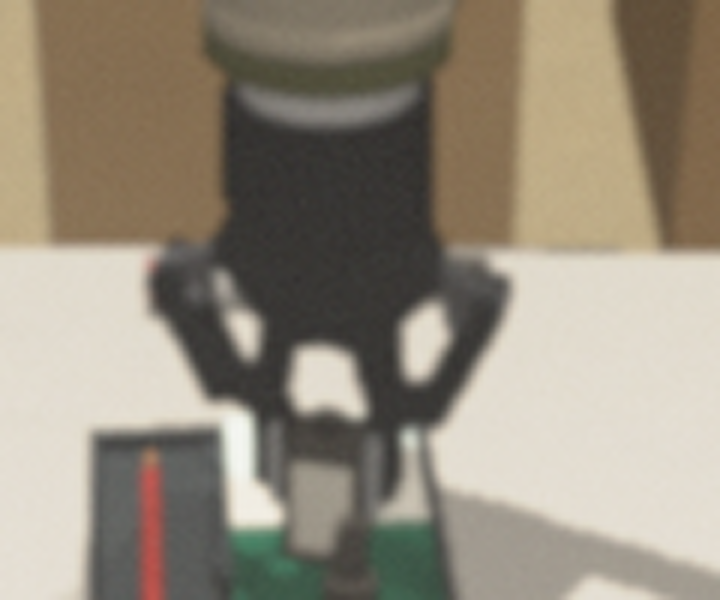

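Run:
```python
from h import *
d=snap("wrist"); s=r.sense(); print(s["tool_pos"]); print(onz(d,[(319,301)],107))
```

```text
[ 508.79770626 -237.78955014   89.7582393 ]
[[ 509.76578953 -234.092612    107.        ]]
```

Call:
drive_tool([
  [[1,-20,5],0],
  [[2,-40,5],0],
  [[3,-60,5],0],
  [[4,-80,5],0],
  [[4.6,-90,5],0],
  [[4.6,-94,5],0],
  [[4.6,-94,5],0],
  [[4.6,-94,5],0],
])

```text
time: 12.33
tool_pos: [513.5, -331.2, 94.9]
tcp_rot: [-180.0, -0.0, 79.1]
ft_force: [-0.8, -0.2, -0.9]
finger_gap: 29.8
```

Run:
```python
from h import *
d=snap("wrist"); crop(d,160,80,320,240,2.4,"w9"); s=r.sense(); print(s["time"],s["tool_pos"],s["tcp_rot"],s["finger_gap"],s["ft_force"])
d=snap("side"); crop(d,270,110,120,100,6,"s9")
```

```text
12.3833 [ 513.62898928 -330.96498359   94.91229649] [-1.79957137e+02 -4.32842003e-02  7.91232831e+01] 29.773085900687 [ 0.73865692  0.57301926 -1.42688612]
```

View pics/w9.png

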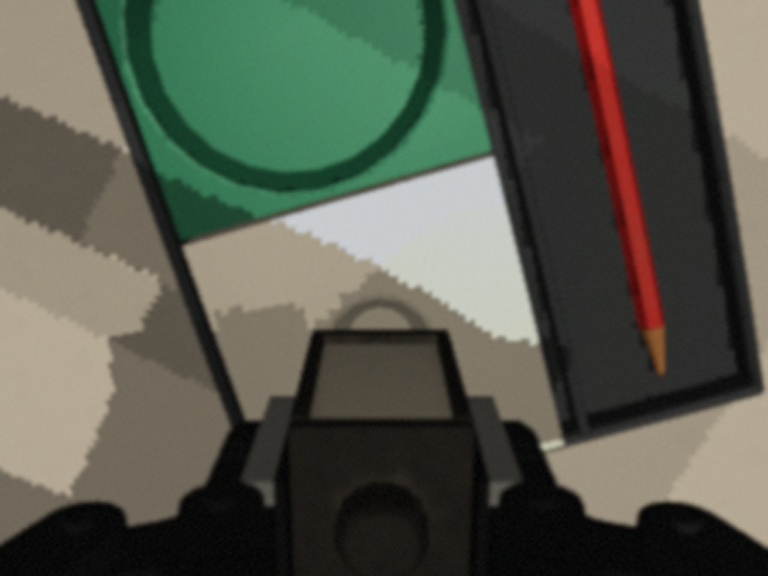

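View pics/s9.png

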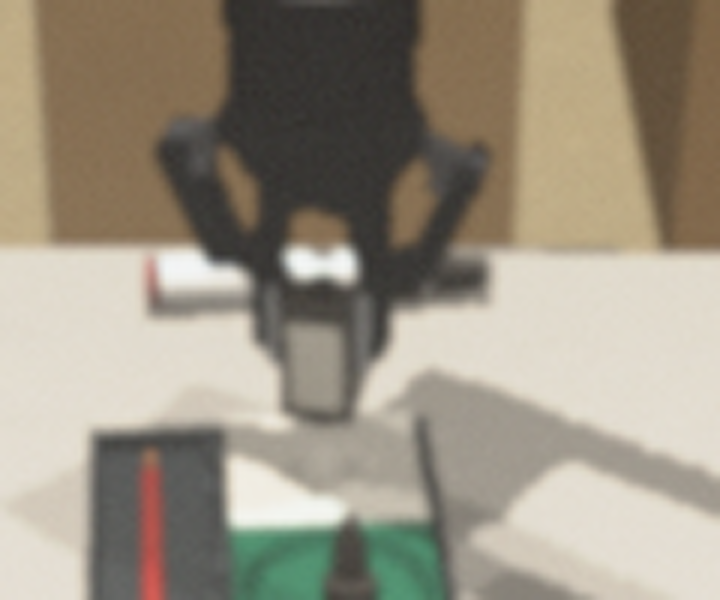

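Run:
```python
from h import *
d=snap("wrist"); s=r.sense(); T=s["tool_pos"]; q=lambda L:[(u/2.4+160,v/2.4+80) for u,v in L]
Rt=R.from_euler('xyz',s["tcp_rot"],degrees=True)
def tool(P): return Rt.inv().apply(P-T).round(1)
print("top edge",tool(onz(d,q([(292,422),(473,422)]),T[2]+9.1)))
print("bot edge",tool(onz(d,q([(315,332),(447,332)]),T[2]-40.9)))
print("cap",tool(onz(d,q([(382,530),(335,530),(430,530)]),T[2]+17.1)))
print("insert edges", onz(d,q([(181,243),(494,155),(380,300)]),20))
# hole from w4
c0=tool(d["xyz"]); Rc=Rt.inv()*R.from_euler('xyz',d["orientation"],degrees=True)
T4=np.array([512.26,-332.85,129.46]); R4=R.from_euler('xyz',[179.83,.15,95.1],degrees=True)
d4=dict(d); d4["xyz"]=T4+R4.apply(Rt.inv().apply(d["xyz"]-T)); d4["orientation"]=(R4*Rc).as_euler('xyz',degrees=True)
print(onz(d4,q([(381,298),(336,298),(426,298),(381,256)]),20), onz(d4,q([(241,166),(520,163)]),20))
```

```text
top edge [[ 18.  -13.8  -9.1]
 [ 18.   14.4  -9.1]]
bot edge [[ 16.2 -14.3  40.9]
 [ 16.2  14.4  40.9]]
cap [[  3.9   0.2 -17.1]
 [  3.9  -6.9 -17.1]
 [  3.9   7.5 -17.1]]
insert edges [[ 468.80284107 -292.937361     20.        ]
 [ 551.01549064 -285.96112596   20.        ]
 [ 516.13962008 -317.46791048   20.        ]]
[[ 512.30556405 -328.68712248   20.        ]
 [ 498.5589197  -329.91102039   20.        ]
 [ 526.05650792 -327.46273271   20.        ]
 [ 511.12324576 -315.54451537   20.        ]] [[ 467.78973374 -292.21053347   20.        ]
 [ 549.22659354 -284.0445704    20.        ]]
```

Call:
drive_tool([
  [[0,0,-6],0],
  [[0,0,-12],0],
  [[0,0,-18],0],
  [[0,0,-23],0],
  [[0,0,-27],0],
  [[0,0,-30],0],
  [[0,0,-32],0],
  [[0,0,-33],0],
])

```text
time: 13.15
tool_pos: [513.6, -331.9, 61.8]
tcp_rot: [-180.0, -0.0, 79.1]
ft_force: [0.1, 0.4, -0.2]
finger_gap: 29.3
```

Call:
drive_tool([
  [[0,0,-1],0],
  [[0,0,-2],0],
  [[0,0,-3],0],
  [[0,0,-3],0],
  [[0,0,-3],0],
  [[0,0,-3],0],
  [[0,0,-3],0],
  [[0,0,-3],0],
])

```text
time: 13.82
tool_pos: [514.3, -332.4, 61.4]
tcp_rot: [179.9, 0.0, 79.1]
ft_force: [-5.3, 3.6, 12.7]
finger_gap: 29.6
```

Run:
```python
from h import *
d=snap("wrist"); crop(d,160,80,320,240,2.4,"w10"); s=r.sense(); print(s["time"],s["tool_pos"],s["tcp_rot"],s["finger_gap"],s["ft_force"])
d=snap("side"); crop(d,270,110,120,100,6,"s10")
```

```text
13.8667 [ 514.30655096 -332.47669093   61.45461448] [1.79927350e+02 4.48800332e-02 7.91027758e+01] 29.388472218104095 [-5.90585261  4.25281682 12.05004944]
```

View pics/w10.png

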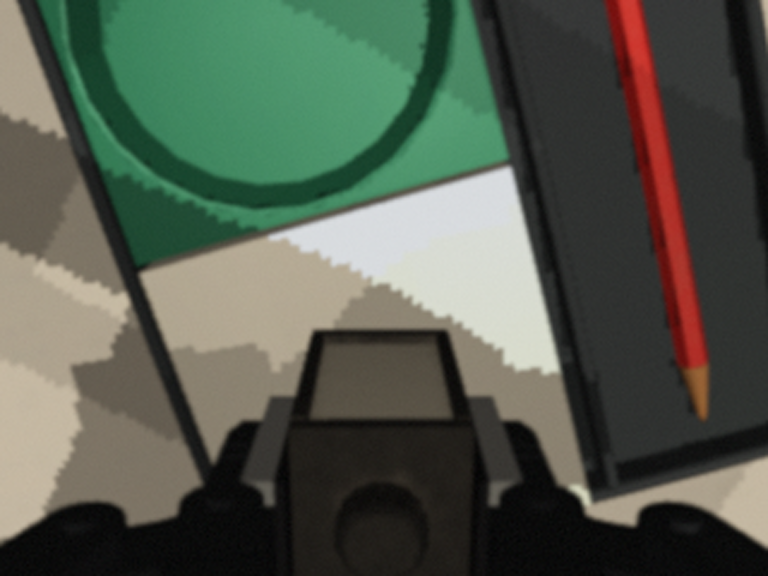

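View pics/s10.png

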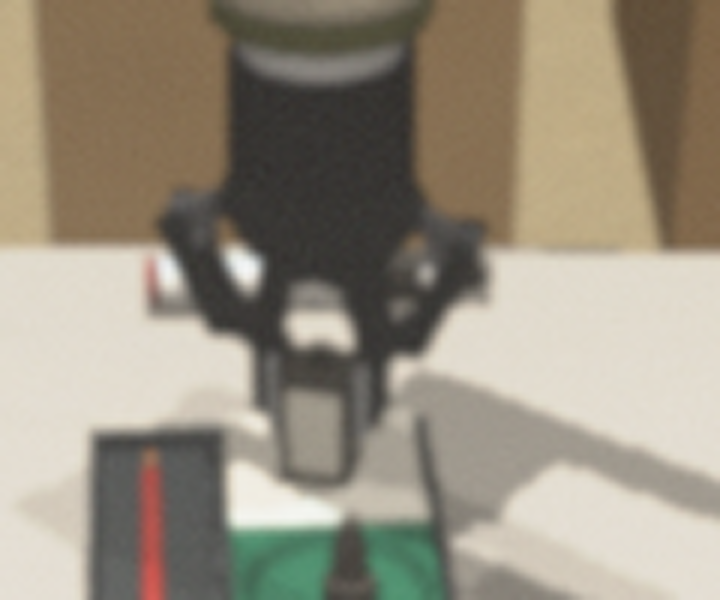

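Call:
drive_tool([
  [[0,0,2],0],
  [[0,0,2],0],
  [[0,0,2],0],
  [[0,0,10],0],
  [[0,0,35],0],
  [[0,0,70],0],
  [[0,0,100],0],
  [[0,0,125],0],
], fingers=50)

```text
time: 14.58
tool_pos: [514.2, -332.3, 187.4]
tcp_rot: [179.9, 0.1, 79.1]
ft_force: [-0.1, -0.5, 1.2]
finger_gap: 50.1
```

Run:
```python
from h import *
d=snap("wrist"); crop(d,230,60,160,160,4,"w11"); s=r.sense(); print(s["time"],s["tool_pos"],s["tcp_rot"],s["finger_gap"],s["ft_force"])
d=snap("side"); crop(d,270,130,120,100,6,"s11")
d=snap("top"); crop(d,195,160,240,105,3.3,"t11")
```

```text
14.6333 [ 516.26736561 -333.88844765  193.37323371] [179.50230425   0.25093932  79.10227166] 50.05929261020424 [2.01759603 0.05553837 4.56489526]
```

View pics/w11.png

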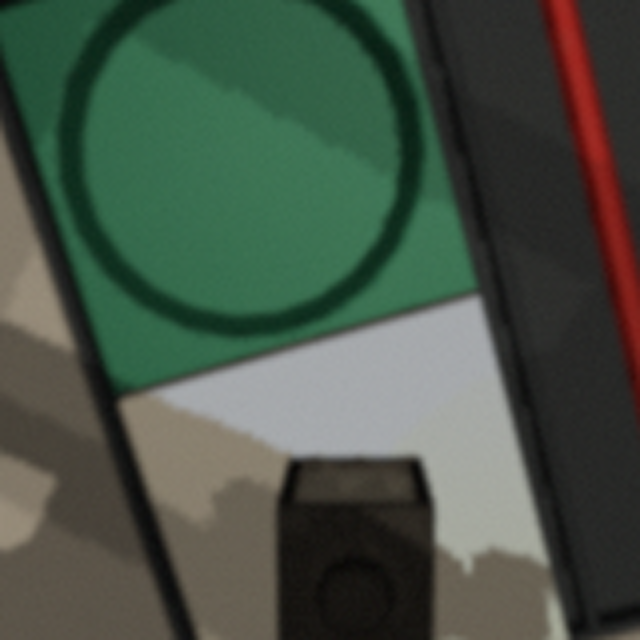

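View pics/s11.png

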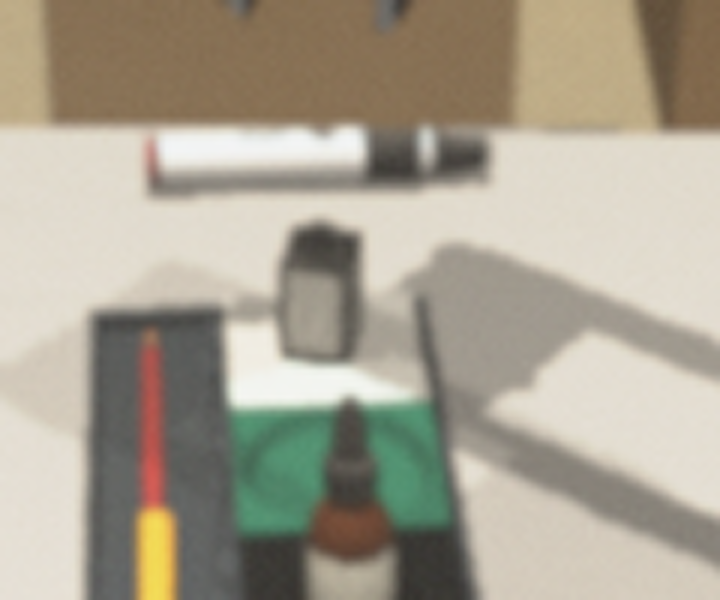

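Call:
drive_tool([
  [[-3,32,0],2],
  [[-6,65,0],5],
  [[-9,100,0],8],
  [[-12,135,0],11],
  [[-15,170,0],14],
  [[-18,205,0],16],
  [[-21,240,0],16],
  [[-22,253,-5],16],
], fingers=85)

```text
time: 15.4
tool_pos: [490.8, -75.2, 178.7]
tcp_rot: [-180.0, -0.1, 95.2]
ft_force: [0.1, -0.3, -0.2]
finger_gap: 85.3
```

Call:
drive_tool([
  [[0,0,-10],0],
  [[0,0,-25],0],
  [[0,0,-40],0],
  [[0,0,-50],0],
  [[0,0,-55],0],
  [[0,0,-55],0],
  [[0,0,-55],0],
  [[0,0,-55],0],
])

```text
time: 16.07
tool_pos: [492.2, -79.5, 125.0]
tcp_rot: [179.9, 0.0, 95.1]
ft_force: [-0.1, -0.1, 0.3]
finger_gap: 85.2
```

Run:
```python
from h import *
d=snap("wrist"); crop(d,160,80,320,240,2.4,"w12"); s=r.sense(); print(s["time"],s["tool_pos"],s["tcp_rot"],s["finger_gap"],s["ft_force"])
```

```text
16.1167 [492.41068414 -79.44404201 125.20086413] [1.79918896e+02 3.16891998e-02 9.50786899e+01] 85.35115124495272 [-0.37262258  0.10000165 -0.33413693]
```

View pics/w12.png

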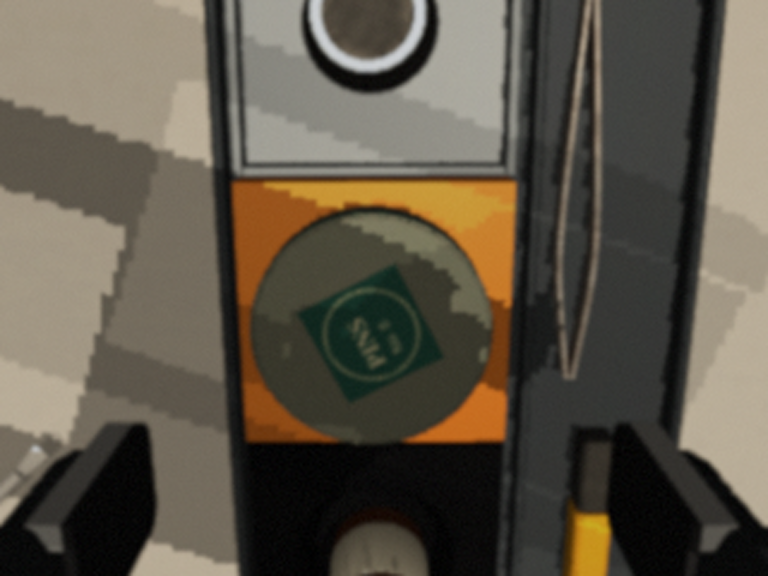

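View pics/t11.png

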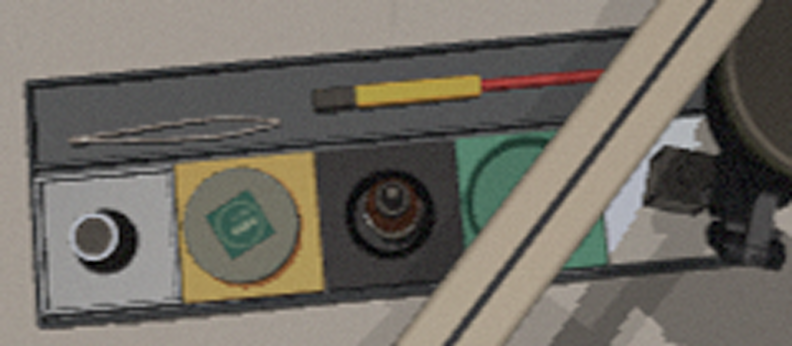

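Run:
```python
from h import *
d=snap("wrist"); q=lambda L:[(u/2.4+160,v/2.4+80) for u,v in L]
print("tin",onz(d,q([(372,325),(252,325),(492,325),(372,206),(372,444)]),44).round(1))
P=onz(d,q([(231,181),(518,180),(505,442),(246,443)]),20);print("amber",P.round(1),P.mean(0).round(1))
print("loupe",onz(d,q([(367,20)]),53).round(1))
```

```text
tin [[ 489.8  -74.9   44. ]
 [ 457.3  -77.9   44. ]
 [ 522.3  -72.    44. ]
 [ 487.   -42.5   44. ]
 [ 492.9 -110.4   44. ]]
amber [[ 445.8  -42.7   20. ]
 [ 528.6  -35.    20. ]
 [ 535.9 -118.    20. ]
 [ 453.6 -125.7   20. ]] [491.  -80.3  20. ]
loupe [[482.    2.7  53. ]]
```

Call:
drive_tool([
  [[-1,1,-20],0],
  [[-1,1,-40],0],
  [[-1,1,-58],0],
  [[-1,1,-68],0],
  [[-1,1,-73],0],
  [[-1,1,-75],0],
  [[-1,1,-75],0],
  [[-1,1,-75],0],
])

```text
time: 16.83
tool_pos: [491.6, -78.2, 50.4]
tcp_rot: [179.9, 0.0, 95.1]
ft_force: [-0.1, -0.6, -0.5]
finger_gap: 84.7
```

Call:
drive_tool([
  [[0,0,0],0],
  [[0,0,0],0],
  [[0,0,0],0],
  [[0,0,0],0],
  [[0,0,0],0],
  [[0,0,0],0],
  [[0,0,0],0],
  [[0,0,0],0],
], fingers=60, squeeze=30)

```text
time: 17.5
tool_pos: [491.6, -78.2, 50.8]
tcp_rot: [179.9, 0.0, 95.1]
ft_force: [-2.9, 1.0, 7.3]
finger_gap: 62.9
```

Run:
```python
from h import *
d=snap("wrist"); crop(d,160,80,320,240,2.4,"w13"); s=r.sense(); print(s["time"],s["tool_pos"],s["tcp_rot"],s["finger_gap"],s["ft_force"])
d=snap("side"); crop(d,270,180,120,100,6,"s13")
```

```text
17.55 [491.65323151 -78.21942623  50.80663407] [1.79899450e+02 3.72897070e-02 9.51030958e+01] 63.23733019339873 [-3.0851651   0.32866245  6.38693957]
```

View pics/w13.png

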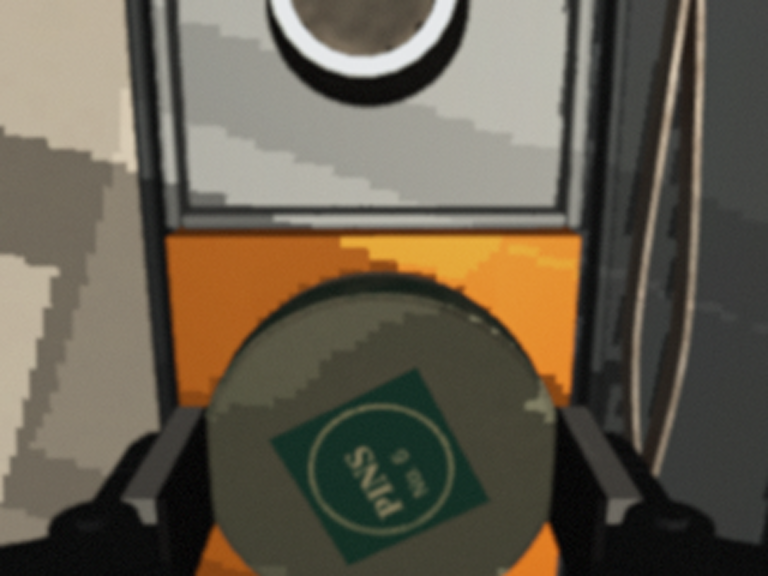

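View pics/s13.png

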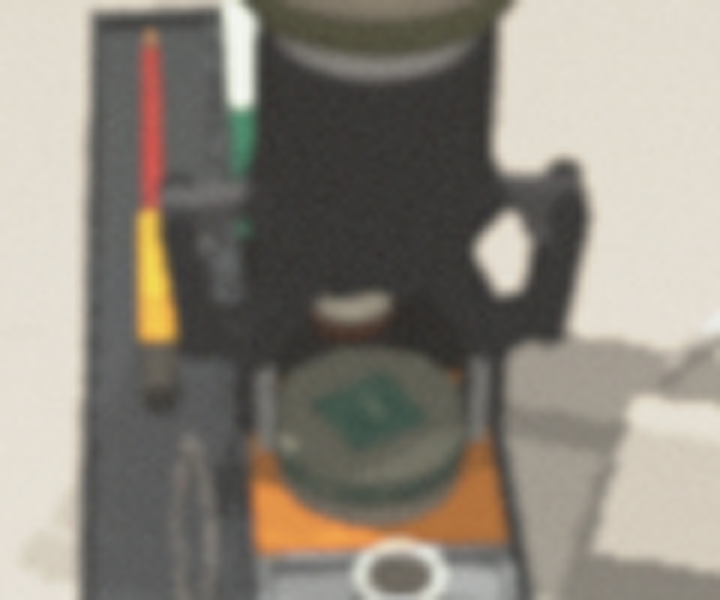

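Call:
drive_tool([
  [[0,0,0],0],
  [[0,0,2],0],
  [[0,0,5],0],
  [[0,0,9],0],
  [[0,0,14],0],
  [[0,0,20],0],
  [[0,0,25],0],
  [[0,0,25],0],
], fingers=55, squeeze=40)

```text
time: 18.27
tool_pos: [491.8, -78.3, 75.9]
tcp_rot: [179.9, 0.0, 95.1]
ft_force: [0.6, 0.7, -0.9]
finger_gap: 62.2
```

Run:
```python
from h import *
d=snap("wrist"); crop(d,160,80,320,240,2.4,"w14"); s=r.sense(); print(s["time"],s["tool_pos"],s["tcp_rot"],s["finger_gap"],s["ft_force"])
d=snap("side"); crop(d,270,180,120,100,6,"s14")
```

```text
18.3167 [491.46724653 -78.19921864  75.29829007] [1.79902981e+02 3.49000692e-02 9.50992767e+01] 62.47947730876733 [-0.62525332  1.18654632 -0.97062419]
```

View pics/w14.png

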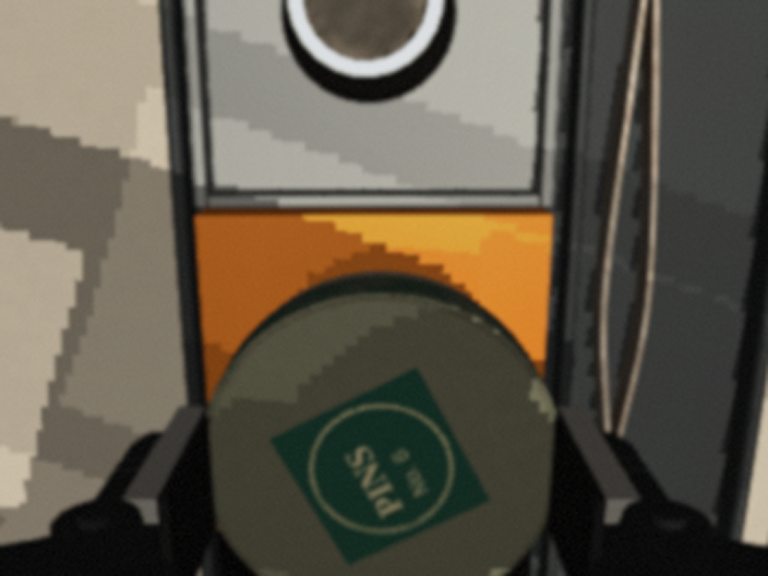

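View pics/s14.png

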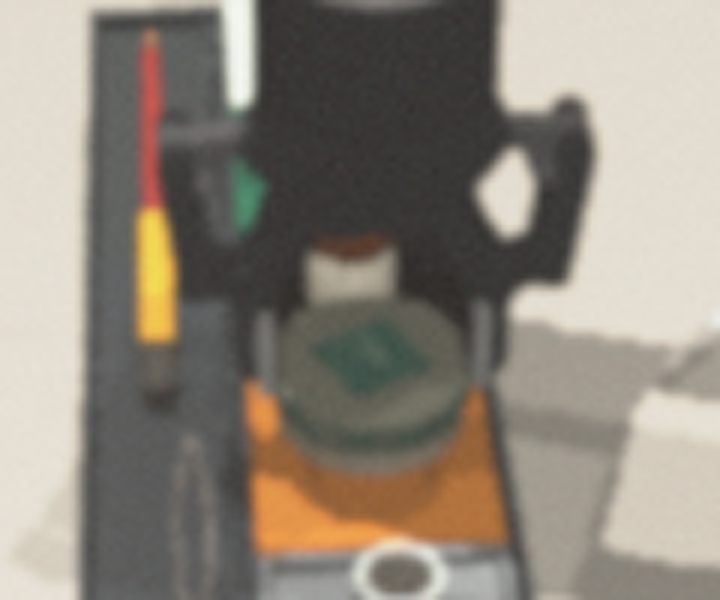

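Run:
```python
from h import *
d=snap("wrist"); s=r.sense(); T=s["tool_pos"]; q=lambda L:[(u/2.4+160,v/2.4+80) for u,v in L]
Rt=R.from_euler('xyz',s["tcp_rot"],degrees=True)
tool=lambda P:Rt.inv().apply(P-T).round(1)
print(tool(onz(d,q([(382,467),(382,285),(208,440),(556,440)]),T[2]-6.8)))
```

```text
[[  1.4   0.6   6.8]
 [ 35.6   0.6   6.8]
 [  6.7 -30.7   6.8]
 [  6.7  32.    6.8]]
```

Call:
drive_tool([
  [[0,0,20],0],
  [[0,0,45],0],
  [[0,0,75],0],
  [[0,-5,95],0],
  [[2,-20,100],0],
  [[4,-45,100],0],
  [[7,-75,100],0],
  [[10,-105,100],0],
])

```text
time: 19.08
tool_pos: [500.8, -183.7, 174.2]
tcp_rot: [180.0, 0.0, 95.2]
ft_force: [0.6, 0.3, -0.4]
finger_gap: 62.2
```

Call:
drive_tool([
  [[2,-25,0],0],
  [[4,-45,0],0],
  [[5,-60,0],0],
  [[5,-65,0],0],
  [[5,-65,0],0],
  [[5,-65,-10],0],
  [[5,-65,-25],0],
  [[5,-65,-40],0],
])

```text
time: 19.75
tool_pos: [506.1, -246.7, 133.6]
tcp_rot: [180.0, 0.0, 95.2]
ft_force: [-0.4, -0.2, -1.4]
finger_gap: 62.2
```

Call:
drive_tool([
  [[0,0,-15],0],
  [[0,0,-27],0],
  [[0,0,-35],0],
  [[0,0,-40],0],
  [[0,0,-40],0],
  [[0,0,-40],0],
  [[0,0,-40],0],
  [[0,0,-40],0],
])

```text
time: 20.42
tool_pos: [506.4, -248.4, 95.4]
tcp_rot: [179.9, 0.1, 95.1]
ft_force: [0.3, 0.5, -0.6]
finger_gap: 62.4
```

Run:
```python
from h import *
d=snap("wrist"); crop(d,160,80,320,240,2.4,"w15"); s=r.sense(); print(s["time"],s["tool_pos"],s["tcp_rot"],s["finger_gap"],s["ft_force"])
```

```text
20.4667 [ 506.33502932 -248.38241337   95.26547656] [1.79922413e+02 5.41354267e-02 9.50922240e+01] 62.14367313340364 [-0.2859251   0.71801323 -0.98957936]
```

View pics/w15.png

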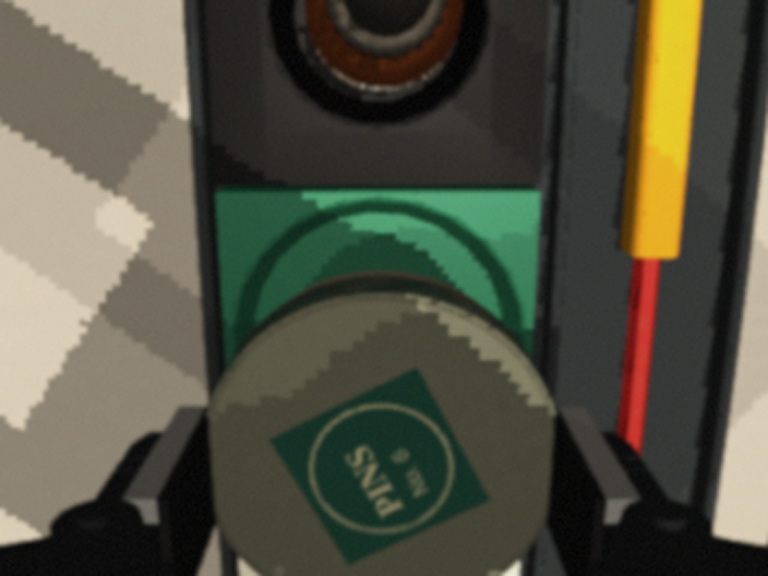

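Call:
drive_tool([
  [[0,0,-8],0],
  [[0,0,-18],0],
  [[0,0,-28],0],
  [[0,0,-36],0],
  [[0,0,-42],0],
  [[0,0,-46],0],
  [[0,0,-49],0],
  [[0,0,-50],0],
])

```text
time: 21.13
tool_pos: [505.5, -247.8, 43.6]
tcp_rot: [-180.0, -0.0, 95.1]
ft_force: [-0.4, 0.5, -2.0]
finger_gap: 62.3
```

Call:
drive_tool([
  [[0,0,-1],0],
  [[0,0,-2],0],
  [[0,0,-3],0],
  [[0,0,-4],0],
  [[0,0,-4],0],
  [[0,0,-4],0],
  [[0,0,-4],0],
  [[0,0,-4],0],
])

```text
time: 21.8
tool_pos: [506.5, -248.4, 42.9]
tcp_rot: [179.9, 0.1, 95.1]
ft_force: [-8.2, 4.6, 18.0]
finger_gap: 62.3
```

Run:
```python
from h import *
d=snap("wrist"); crop(d,160,80,320,240,2.4,"w16"); s=r.sense(); print(s["time"],s["tool_pos"],s["tcp_rot"],s["finger_gap"],s["ft_force"])
```

```text
21.85 [ 506.521158   -248.41873633   42.92089229] [1.79932948e+02 6.04597692e-02 9.51132430e+01] 62.20595367362834 [-8.62552247  4.81466872 17.39089403]
```

View pics/w16.png

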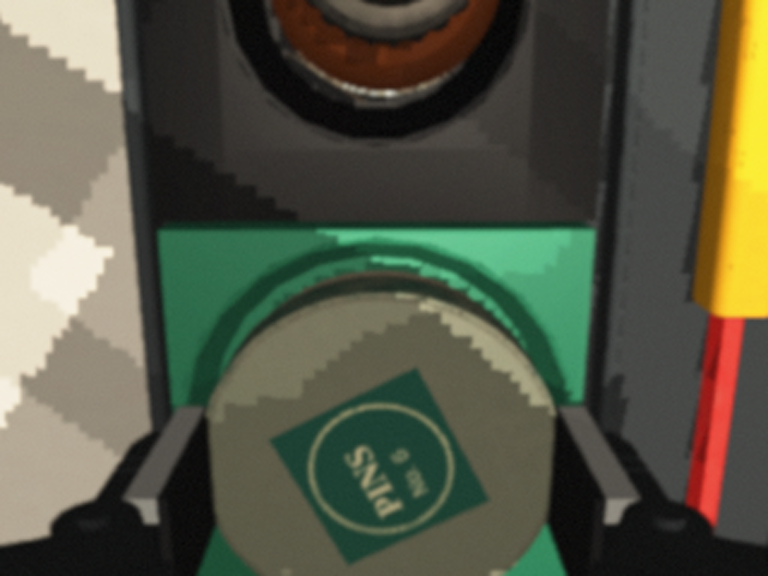

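Call:
drive_tool([
  [[0,0,2],0],
  [[0,0,2],0],
  [[0,0,2],0],
  [[0,0,5],0],
  [[0,0,20],0],
  [[0,0,50],0],
  [[0,0,85],0],
  [[0,0,120],0],
], fingers=85)

```text
time: 22.52
tool_pos: [504.9, -247.5, 160.7]
tcp_rot: [-179.9, -0.1, 95.1]
ft_force: [0.3, 0.0, -0.5]
finger_gap: 85.1
```

Call:
drive_tool([
  [[0,10,20],0],
  [[-2,40,20],0],
  [[-4,70,20],0],
  [[-6,80,20],0],
  [[-6,80,20],0],
  [[-6,80,20],0],
  [[-6,80,20],0],
  [[-6,80,20],0],
], fingers=60)

```text
time: 23.18
tool_pos: [499.7, -168.9, 180.1]
tcp_rot: [-180.0, 0.0, 95.1]
ft_force: [-0.9, -0.5, 0.3]
finger_gap: 60.1
```

Run:
```python
from h import *
d=snap("wrist","w17"); s=r.sense(); print(s["time"],s["tool_pos"],s["tcp_rot"],s["finger_gap"],s["ft_force"])
d=snap("side"); crop(d,270,140,120,140,4.5,"s17")
```

```text
23.2333 [ 499.69172489 -168.90482144  180.08808163] [-1.79978421e+02  2.26275000e-03  9.50415663e+01] 60.37494630488696 [-0.70666941 -0.87897606 -0.10982843]
```

View pics/w17.png

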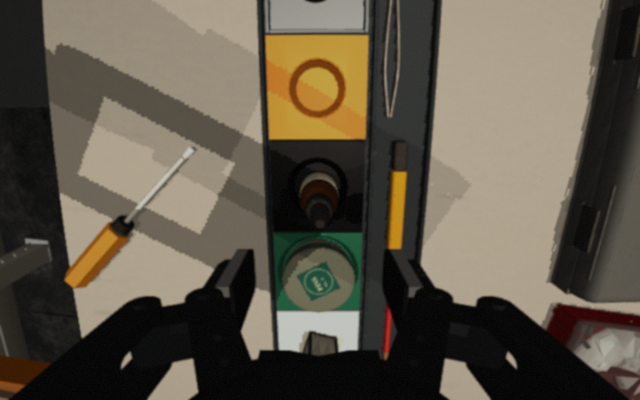

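View pics/s17.png

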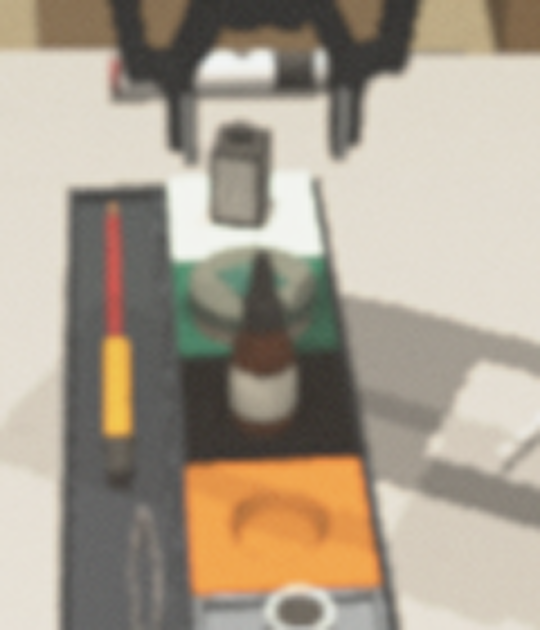

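Run:
```python
from h import *
d=snap("wrist"); crop(d,250,20,140,280,3,"w18");
```

```text
(no output)
```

View pics/w18.png

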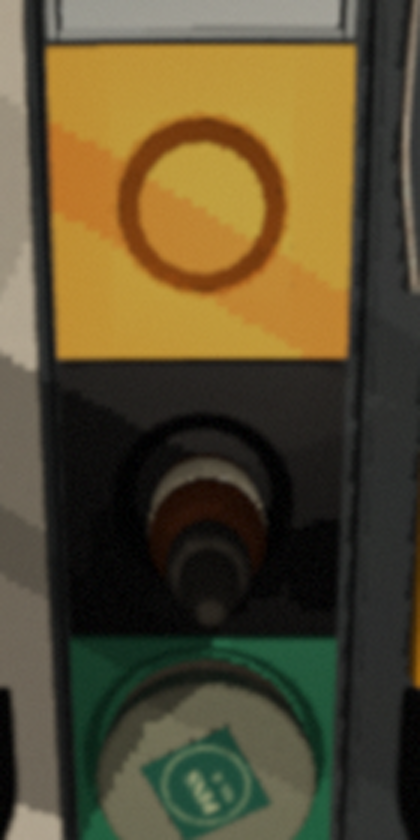

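Run:
```python
from h import *
d=snap("wrist"); q=lambda L:[(u/3+250,v/3+20) for u,v in L]
P=onz(d,q([(117,205),(287,205),(202,116),(202,294)]),20); print("amber ring",P.round(1),(P[:2].mean(0)[0],P[2:].mean(0)[1]))
P=onz(d,q([(45,44),(358,44),(348,358),(56,360)]),20); print("amber",P.mean(0).round(1))
P=onz(d,q([(56,360),(348,358),(338,636),(72,640)]),20); print("black",P.mean(0).round(1))
print("cap",onz(d,q([(210,610)]),112).round(1),"shoulder",onz(d,q([(207,523),(147,523),(267,523)]),55).round(1))
print("tin",onz(d,q([(207,785)]),36).round(1))
t=snap("top"); crop(t,195,160,240,105,3.3,"t18")
```

```text
amber ring [[ 467.5  -82.2   20. ]
 [ 514.   -78.1   20. ]
 [ 488.7  -57.3   20. ]
 [ 492.8 -103.9   20. ]] (np.float64(490.75219576086187), np.float64(-80.61369100191948))
amber [490.7 -80.4  20. ]
black [ 498.6 -163.9   20. ]
cap [[ 500.2 -164.8  112. ]] shoulder [[ 499.3 -160.8   55. ]
 [ 483.8 -162.2   55. ]
 [ 514.8 -159.5   55. ]]
tin [[ 507.1 -247.4   36. ]]
```

View pics/t18.png

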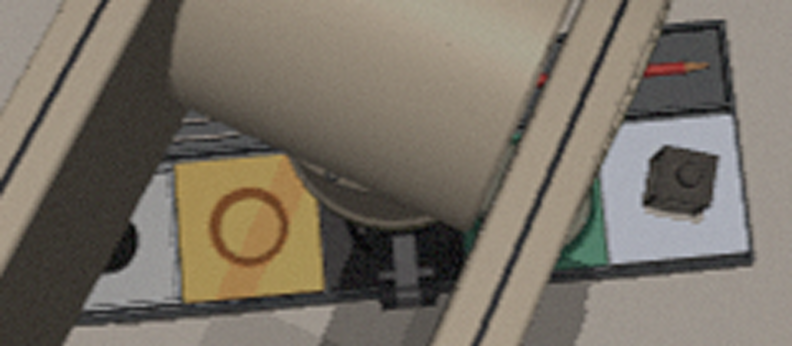

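Call:
drive_tool([
  [[0,2,-20],0],
  [[0,2,-40],0],
  [[0,2,-60],0],
  [[0,2,-80],0],
  [[0,2,-97],0],
  [[0,2,-107],0],
  [[0,2,-113],0],
  [[0,2,-115],0],
])

```text
time: 24.1
tool_pos: [499.3, -165.9, 64.4]
tcp_rot: [-179.9, -0.0, 95.1]
ft_force: [-0.3, 1.2, -1.4]
finger_gap: 59.9
```

Run:
```python
from h import *
d=snap("wrist"); crop(d,160,80,320,240,2.4,"w19"); s=r.sense(); print(s["time"],s["tool_pos"],s["tcp_rot"],s["finger_gap"],s["ft_force"])
d=snap("side"); crop(d,270,130,120,140,4.5,"s19")
```

```text
24.15 [ 499.59793987 -166.02762669   64.91838649] [-1.79966389e+02 -1.72642568e-02  9.50932131e+01] 60.21439376901153 [-0.38342761  1.15591251  0.3685561 ]
```

View pics/w19.png

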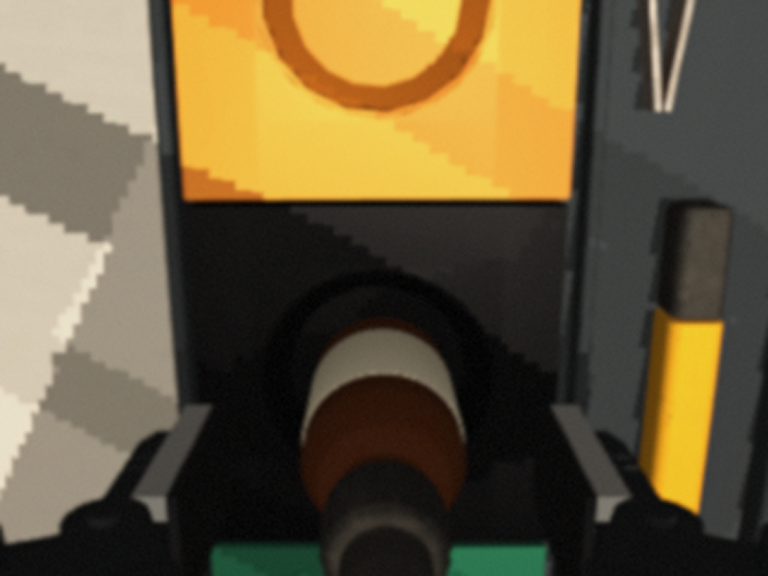

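View pics/s19.png

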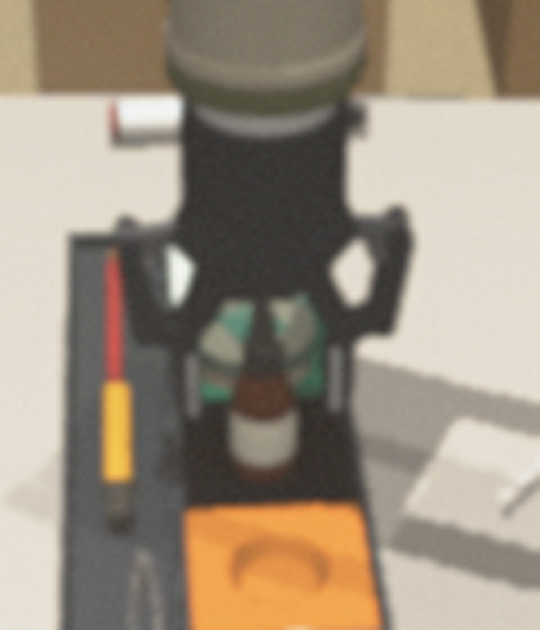

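Well centred, no contact. Close and lift a little.

Call:
drive_tool([
  [[0,0,0],0],
  [[0,0,0],0],
  [[0,0,0],0],
  [[0,0,0],0],
  [[0,0,0],0],
  [[0,0,0],0],
  [[0,0,0],0],
  [[0,0,0],0],
], fingers=22, squeeze=30)

```text
time: 24.87
tool_pos: [500.5, -166.4, 66.6]
tcp_rot: [179.9, 0.1, 95.1]
ft_force: [-2.3, 0.8, 6.4]
finger_gap: 29.2
```

Call:
drive_tool([
  [[0,0,2],0],
  [[0,0,5],0],
  [[0,0,9],0],
  [[0,0,14],0],
  [[0,0,20],0],
  [[0,0,25],0],
  [[0,0,25],0],
  [[0,0,25],0],
])

```text
time: 25.53
tool_pos: [500.2, -166.2, 91.0]
tcp_rot: [179.9, 0.0, 95.1]
ft_force: [0.0, 0.2, -0.2]
finger_gap: 29.6
```

Run:
```python
from h import *
d=snap("wrist"); crop(d,160,80,320,240,2.4,"w20"); s=r.sense(); print(s["time"],s["tool_pos"],s["tcp_rot"],s["finger_gap"],s["ft_force"])
d=snap("side"); crop(d,270,130,120,140,4.5,"s20")
```

```text
25.5833 [ 499.85117689 -166.03617359   90.47205865] [1.79978836e+02 9.36566092e-03 9.50988636e+01] 29.05708225367307 [0.50019375 0.0151933  0.01294482]
```

View pics/w20.png

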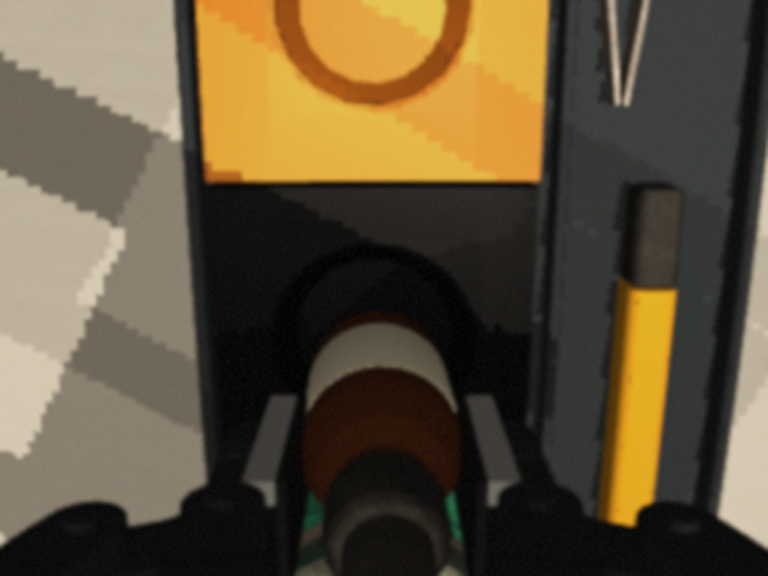

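View pics/s20.png

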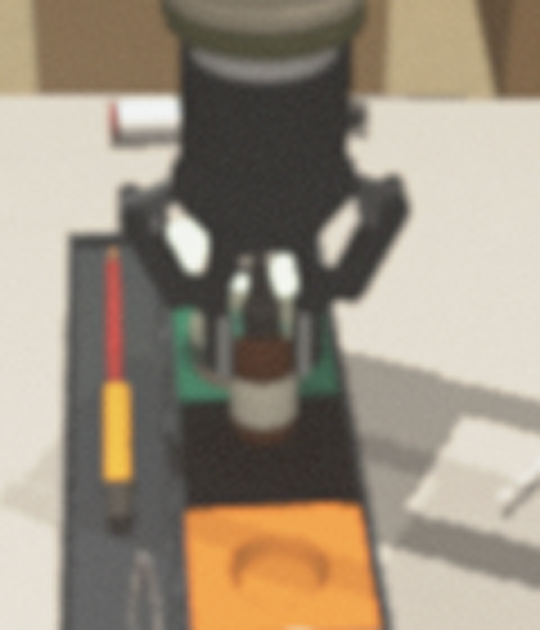

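Call:
drive_tool([
  [[-1,8,2],0],
  [[-3,25,2],0],
  [[-5,45,2],0],
  [[-7,65,2],0],
  [[-8.5,78,2],0],
  [[-9,84,2],0],
  [[-9,85,2],0],
  [[-9,85,2],0],
])

```text
time: 26.3
tool_pos: [490.9, -80.9, 92.4]
tcp_rot: [180.0, 0.0, 95.2]
ft_force: [0.4, -0.5, -0.4]
finger_gap: 28.9
```

Call:
drive_tool([
  [[0,0,-3],0],
  [[0,0,-7],0],
  [[0,0,-11],0],
  [[0,0,-15],0],
  [[0,0,-18],0],
  [[0,0,-21],0],
  [[0,0,-23],0],
  [[0,0,-24],0],
])

```text
time: 26.97
tool_pos: [490.5, -81.0, 67.8]
tcp_rot: [-180.0, -0.0, 95.1]
ft_force: [-0.2, 0.2, -0.8]
finger_gap: 29.3
```

Call:
drive_tool([
  [[0,0,-1],0],
  [[0,0,-2],0],
  [[0,0,-3],0],
  [[0,0,-3],0],
  [[0,0,-3],0],
  [[0,0,-3],0],
  [[0,0,-3],0],
  [[0,0,-3],0],
])

```text
time: 27.63
tool_pos: [491.1, -81.2, 66.6]
tcp_rot: [180.0, 0.0, 95.1]
ft_force: [-4.7, -0.1, 10.5]
finger_gap: 29.4
```

Run:
```python
from h import *
d=snap("wrist"); crop(d,160,80,320,240,2.4,"w21"); s=r.sense(); print(s["time"],s["tool_pos"],s["tcp_rot"],s["finger_gap"],s["ft_force"])
d=snap("side"); crop(d,270,130,120,140,4.5,"s21")
```

```text
27.6833 [491.07408577 -81.17548856  66.52528658] [1.79978023e+02 2.75542394e-02 9.51106789e+01] 28.919409343118744 [-5.44695874  0.47641313 10.97244013]
```

View pics/w21.png

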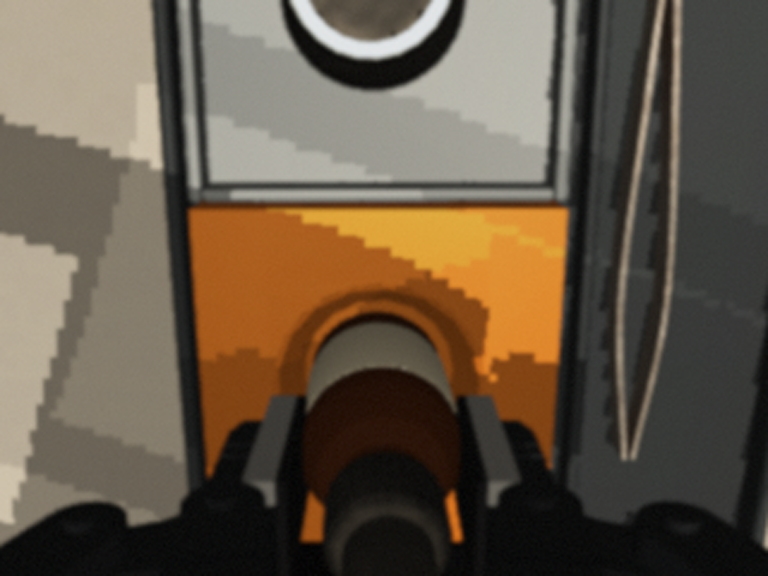

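View pics/s21.png

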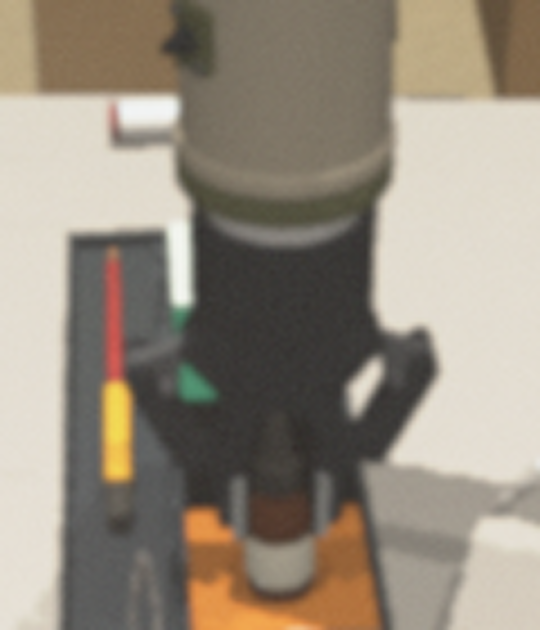

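Call:
drive_tool([
  [[0,0,1],0],
  [[0,0,2],0],
  [[0,0,2],0],
  [[0,0,2],0],
  [[0,0,10],0],
  [[0,0,30],0],
  [[0,0,60],0],
  [[0,0,90],0],
], fingers=60)

```text
time: 28.4
tool_pos: [489.7, -80.7, 155.8]
tcp_rot: [-179.9, -0.1, 95.1]
ft_force: [0.6, -0.1, 0.1]
finger_gap: 59.9
```

Call:
drive_tool([
  [[0,0,20],0],
  [[-2,20,20],0],
  [[-5,50,20],0],
  [[-8,75,20],0],
  [[-9,83.5,15],0],
  [[-9,83.5,0],0],
  [[-9,83.5,-20],0],
  [[-9,83.5,-40],0],
])

```text
time: 29.07
tool_pos: [482.3, 2.5, 115.4]
tcp_rot: [179.9, 0.0, 95.2]
ft_force: [0.3, 0.1, -0.5]
finger_gap: 60.3
```

Run:
```python
from h import *
d=snap("wrist"); crop(d,160,80,320,240,2.4,"w22"); s=r.sense(); print(s["time"],s["tool_pos"],s["tcp_rot"],s["finger_gap"],s["ft_force"])
d=snap("top"); crop(d,195,160,240,105,3.3,"t22")
```

```text
29.1167 [479.3338552    2.59574547 110.52111552] [-1.79716087e+02 -3.75297352e-02  9.51318429e+01] 59.918936296753195 [-1.5056014  -0.02992315 -4.04118577]
```

View pics/w22.png

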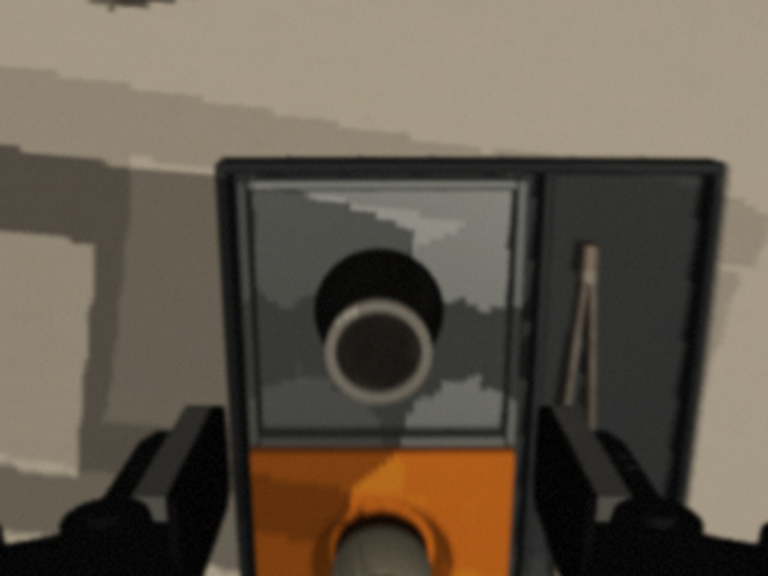

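View pics/t22.png

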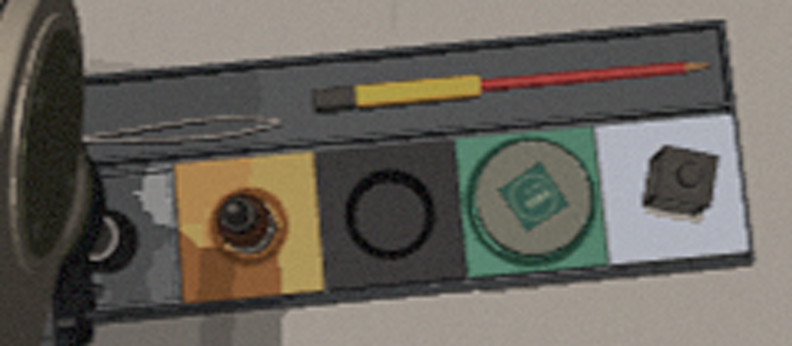

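Call:
drive_tool([
  [[0,0.5,-15],0],
  [[0,0.5,-32],0],
  [[0,0.5,-46],0],
  [[0,0.5,-56],0],
  [[0,0.5,-62],0],
  [[0,0.5,-65],0],
  [[0,0.5,-65],0],
  [[0,0.5,-65],0],
])

```text
time: 29.83
tool_pos: [482.3, 2.9, 51.0]
tcp_rot: [180.0, 0.0, 95.1]
ft_force: [-0.5, 0.1, 0.4]
finger_gap: 60.0
```

Call:
drive_tool([
  [[0,0,0],0],
  [[0,0,0],0],
  [[0,0,0],0],
  [[0,0,0],0],
  [[0,0,0],0],
  [[0,0,0],0],
  [[0,0,0],0],
  [[0,0,0],0],
], fingers=25, squeeze=25)

```text
time: 30.5
tool_pos: [482.4, 3.0, 51.2]
tcp_rot: [179.9, 0.0, 95.1]
ft_force: [-1.3, -0.2, 6.2]
finger_gap: 31.2
```

Call:
drive_tool([
  [[0,0,3],0],
  [[0,0,8],0],
  [[0,0,15],0],
  [[0,0,30],0],
  [[0,0,55],0],
  [[0,0,85],0],
  [[0,0,110],0],
  [[0,0,130],0],
])

```text
time: 31.17
tool_pos: [482.4, 2.9, 183.4]
tcp_rot: [179.8, 0.0, 95.1]
ft_force: [0.6, -0.1, -1.3]
finger_gap: 31.2
```

Run:
```python
from h import *
d=snap("wrist"); crop(d,160,80,320,240,2.4,"w23"); s=r.sense(); print(s["time"],s["tool_pos"],s["tcp_rot"],s["finger_gap"],s["ft_force"])
t=snap("top");q=lambda L:[(u/3.3+195,v/3.3+160) for u,v in L]
print("bot cap",onz(t,q([(237,213)]),112).round(1),"amb ring",onz(t,q([(248,228)]),20).round(1),"blk ring",onz(t,q([(389,215)]),20).round(1),"tin",onz(t,q([(534,198)]),36).round(1),"viewer",onz(t,q([(691,173)]),78).round(1))
```

```text
31.2167 [484.42778061   2.78144031 187.49306884] [1.79540698e+02 8.74520820e-02 9.51053704e+01] 31.185309015066746 [2.09261279 1.11612511 3.27441739]
bot cap [[489.2 -84.2 112. ]] amb ring [[489.9 -80.8  20. ]] blk ring [[ 497.7 -164.2   20. ]] tin [[ 506.  -248.9   36. ]] viewer [[ 515.3 -333.    78. ]]
```

View pics/w23.png

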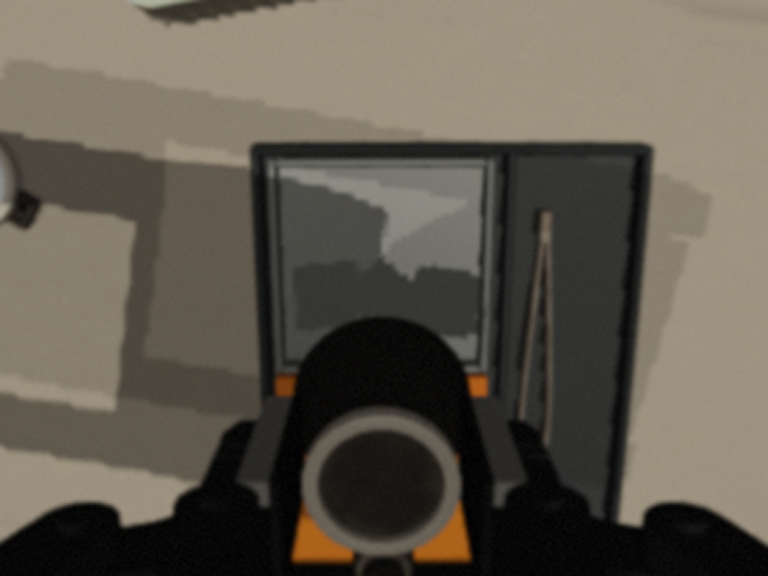

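Call:
drive_tool([
  [[1,-10,0],0],
  [[4,-40,0],0],
  [[7,-75,0],0],
  [[10,-110,0],0],
  [[13,-140,0],0],
  [[15,-160,0],0],
  [[16,-167,0],0],
  [[16,-167.5,-10],0],
])

```text
time: 31.93
tool_pos: [498.0, -166.7, 170.6]
tcp_rot: [179.9, 0.0, 94.9]
ft_force: [1.0, 0.5, 1.3]
finger_gap: 31.0
```

Call:
drive_tool([
  [[0,0,-20],0],
  [[0,0,-45],0],
  [[0,0,-65],0],
  [[0,0,-80],0],
  [[0,0,-87],0],
  [[0,0,-90],0],
  [[0,0,-90],0],
  [[0,0,-90],0],
])

```text
time: 32.6
tool_pos: [498.2, -164.3, 80.9]
tcp_rot: [180.0, 0.0, 95.1]
ft_force: [-0.0, -0.3, 0.2]
finger_gap: 31.3
```

Run:
```python
from h import *
d=snap("wrist"); crop(d,160,80,320,240,2.4,"w24"); s=r.sense(); print(s["time"],s["tool_pos"],s["tcp_rot"],s["finger_gap"],s["ft_force"])
```

```text
32.65 [ 498.53038739 -164.54751862   81.38368571] [1.79910992e+02 4.51087465e-02 9.51200307e+01] 30.979990312725203 [ 0.51230899  0.17375631 -0.93997963]
```

View pics/w24.png

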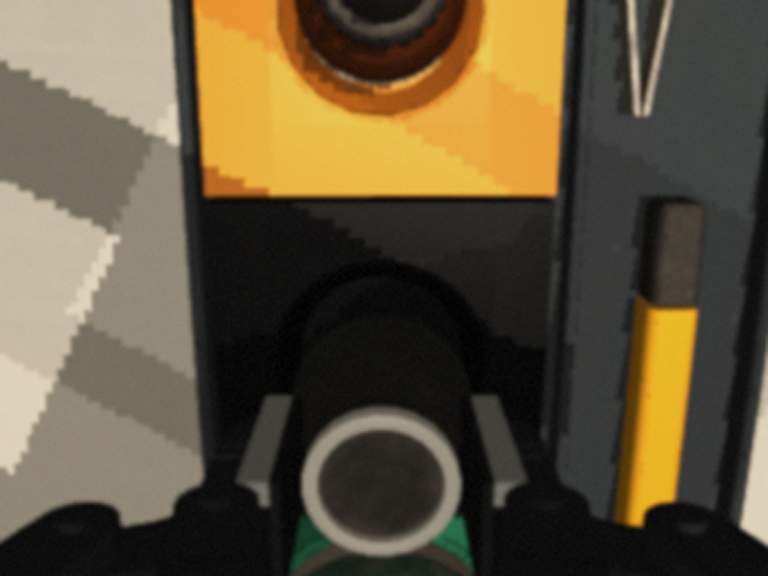

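Aligned over the black pocket; descend (seat expected at TCP z ≈ 48).

Call:
drive_tool([
  [[0,0,-6],0],
  [[0,0,-12],0],
  [[0,0,-18],0],
  [[0,0,-23],0],
  [[0,0,-27],0],
  [[0,0,-30],0],
  [[0,0,-31],0],
  [[0,0,-32],0],
])

```text
time: 33.32
tool_pos: [497.6, -164.4, 48.3]
tcp_rot: [-180.0, -0.0, 95.1]
ft_force: [-4.5, 1.9, 8.6]
finger_gap: 31.3
```

Call:
drive_tool([
  [[0,0,-1],0],
  [[0,0,-2],0],
  [[0,0,-3],0],
  [[0,0,-3],0],
  [[0,0,-3],0],
  [[0,0,-3],0],
  [[0,0,-3],0],
  [[0,0,-3],0],
])

```text
time: 33.98
tool_pos: [498.5, -164.8, 48.0]
tcp_rot: [179.9, 0.0, 95.1]
ft_force: [-10.8, 5.2, 23.9]
finger_gap: 30.9
```

Seated at 48.0 as expected. Release, rise and move clear to check.

Call:
drive_tool([
  [[0,0,2],0],
  [[0,0,3],0],
  [[0,0,3],0],
  [[0,0,5],0],
  [[0,0,20],0],
  [[0,0,55],0],
  [[0,0,90],0],
  [[0,0,130],0],
], fingers=60)

```text
time: 34.65
tool_pos: [496.4, -163.9, 174.9]
tcp_rot: [-179.8, -0.1, 95.1]
ft_force: [0.9, 0.0, 0.2]
finger_gap: 60.3
```

Call:
drive_tool([
  [[0,0,30],0],
  [[0,-30,50],0],
  [[0,-65,60],0],
  [[0,-95,60],0],
  [[0,-100,60],0],
  [[0,-100,60],0],
  [[0,-100,60],0],
  [[0,-100,60],0],
])

```text
time: 35.32
tool_pos: [497.5, -263.3, 234.5]
tcp_rot: [-179.9, -0.1, 95.1]
ft_force: [-0.0, -0.4, -0.1]
finger_gap: 60.1
```

Run:
```python
from h import *
d=snap("wrist"); crop(d,250,0,140,290,2.7,"w25"); s=r.sense(); print(s["time"],s["tool_pos"],s["tcp_rot"],s["finger_gap"],s["ft_force"])
d=snap("side"); crop(d,270,140,120,150,4,"s25")
```

```text
35.3667 [ 497.6812332  -263.17069192  234.66292358] [-1.79954969e+02 -6.27222758e-02  9.51610031e+01] 59.550980045768924 [-0.17274165 -0.89282672 -0.17171763]
```

View pics/w25.png

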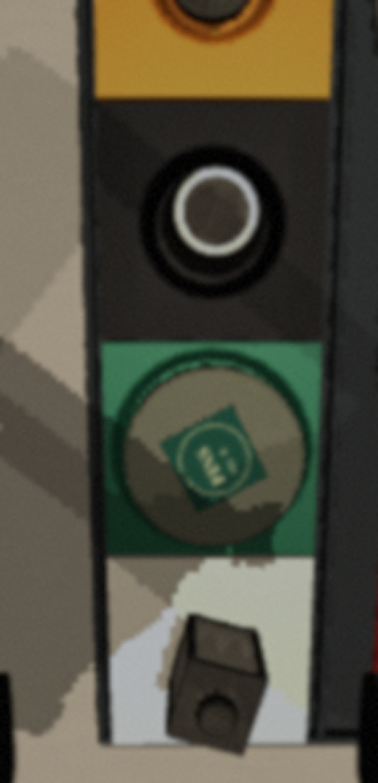

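View pics/s25.png

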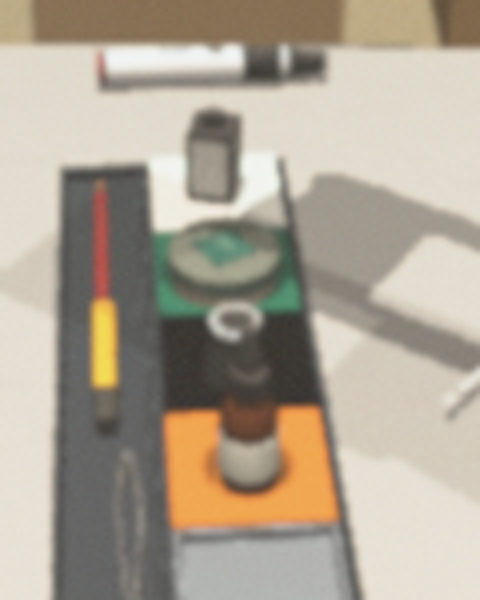

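Call:
drive_tool([
  [[-25,-25,0],0],
  [[-50,-50,0],0],
  [[-75,-75,0],0],
  [[-100,-100,0],0],
  [[-125,-125,0],0],
  [[-150,-150,0],0],
  [[-175,-175,0],0],
  [[-190,-190,0],0],
])

```text
time: 36.08
tool_pos: [305.8, -455.7, 235.3]
tcp_rot: [-180.0, 0.0, 95.1]
ft_force: [-0.0, 1.0, -0.3]
finger_gap: 59.9
```

Run:
```python
from h import *
d=snap("top"); crop(d,195,160,240,105,3.3,"t26"); s=r.sense(); print(s["time"],s["tool_pos"])
d=snap("side"); crop(d,300,150,70,100,8,"s26")
```

```text
36.1333 [ 304.0013741  -457.46037652  235.27470557]
```

View pics/t26.png

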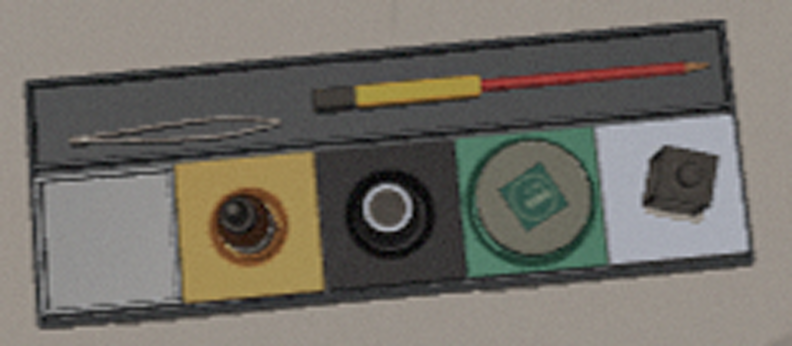

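View pics/s26.png

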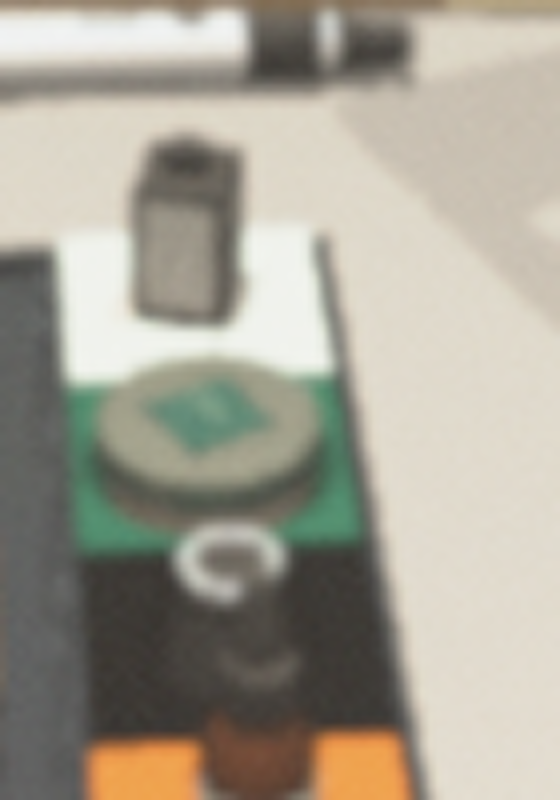

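Run:
```python
from h import *
t=snap("top"); sd=snap("side")
c=dict(amber=(490.8,-80.9),black=(498.3,-164.4),green=(505.8,-248.2),white=(513.5,-331.7))
for n,k,z in [("bottle tip","amber",112),("bottle shoulder","amber",55),("loupe top","black",50),("tin top","green",36),("viewer cap","white",78),("viewer base","white",20),("viewer cap raised6","white",84)]:
    P=[*c[k],z]; print(n,((proj(t,P)-[195,160])*3.3).round(1),((proj(sd,P)-[300,150])*8).round(1))
q=lambda L:[(u/3.3+195,v/3.3+160) for u,v in L]
print("meas: cap",onz(t,q([(236,211)]),112).round(1),"loupe",onz(t,q([(387,207)]),50).round(1),"tin",onz(t,q([(532,197)]),36).round(1),"viewer",onz(t,q([(690,173)]),78).round(1))
# viewer base: side front-face bottom edge on z=20
q=lambda L:[(u/8+300,v/8+150) for u,v in L]
print("side viewer bottom edge on z20",onz(sd,q([(137,312),(218,322)]),20).round(1),"top edge z70",onz(sd,q([(140,195),(218,205)]),70).round(1))
print("cap side",onz(sd,q([(186,158)]),78).round(1),"loupe ring",onz(sd,q([(232,562)]),50).round(1))
crop(sd,310,190,60,70,9,"s27")
```

```text
bottle tip [[230.8 209.9]] [[258.1 573.5]]
bottle shoulder [[242.  220.6]] [[255.3 748.9]]
loupe top [[388.8 208.5]] [[229.8 555.8]]
tin top [[532.8 198.4]] [[208.  415.2]]
viewer cap [[688.8 176.2]] [[188.7 147.2]]
viewer base [[670.9 188.7]] [[188.9 301.2]]
viewer cap raised6 [[690.7 174.8]] [[188.7 130.7]]
meas: cap [[490.2 -83.7 112. ]] loupe [[ 499.2 -163.4   50. ]] tin [[ 506.6 -247.7   36. ]] viewer [[ 515.3 -332.4   78. ]]
side viewer bottom edge on z20 [[ 530.  -325.2   20. ]
 [ 503.9 -320.2   20. ]] top edge z70 [[ 528.2 -316.3   70. ]
 [ 504.  -311.1   70. ]]
cap side [[ 514.2 -325.3   78. ]] loupe ring [[ 497.7 -161.7   50. ]]
```

View pics/s27.png

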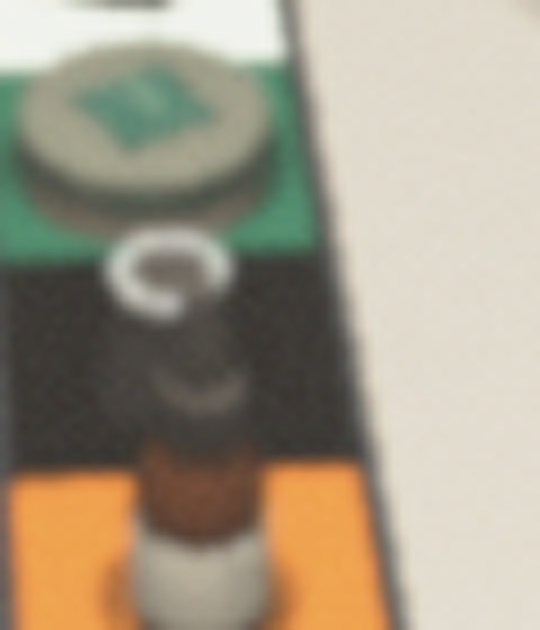

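Run:
```python
from h import *
sd=snap("side"); a=cv2.imread("pics/side0.png")
P=[(509.1,-238.2,z) for z in (20,70,78)]
print(proj(sd,P).round(1)); print(proj(sd,[(513.5,-331.7,z) for z in (20,70,78)]).round(1))
A=cv2.resize(a[165:215,300:350],None,fx=8,fy=8,interpolation=cv2.INTER_CUBIC)
B=cv2.resize(sd["pixels"][155:205,295:345,::-1],None,fx=8,fy=8,interpolation=cv2.INTER_CUBIC)
def box(img,c,yaw,z0,off):
    y=np.radians(yaw); ex=np.array([np.cos(y),np.sin(y)])*15; ey=np.array([-np.sin(y),np.cos(y)])*16
    for z in (z0+8,z0+58):
        pts=[(*(np.array(c)+i*ex+j*ey),z) for i,j in ((1,1),(-1,1),(-1,-1),(1,-1))]
        p=((proj(sd,pts)-off)*8+4).astype(int); print(z,(p/8+off).round(1).tolist())
        for u,v in p: cv2.circle(img,(int(u),int(v)),3,(0,0,255),-1)
box(A,(509.1,-238.2),-10.8,12,np.array([300,165])); box(B,(515,-332.2),-10.8,12,np.array([295,155]))
cv2.imwrite("pics/cmp.png",np.hstack([A,B]))
```

```text
[[324.5 209.8]
 [324.5 192.6]
 [324.5 189.8]]
[[323.6 187.7]
 [323.6 171.1]
 [323.6 168.4]]
20 [[317.4, 213.4], [329.8, 215.1], [332.4, 207.0], [320.2, 205.5]]
70 [[317.1, 196.1], [330.0, 197.8], [332.6, 190.0], [320.1, 188.5]]
20 [[316.4, 190.8], [327.9, 192.1], [330.4, 185.2], [319.1, 183.9]]
70 [[316.1, 174.1], [328.0, 175.5], [330.6, 168.9], [319.0, 167.5]]
```

View pics/cmp.png

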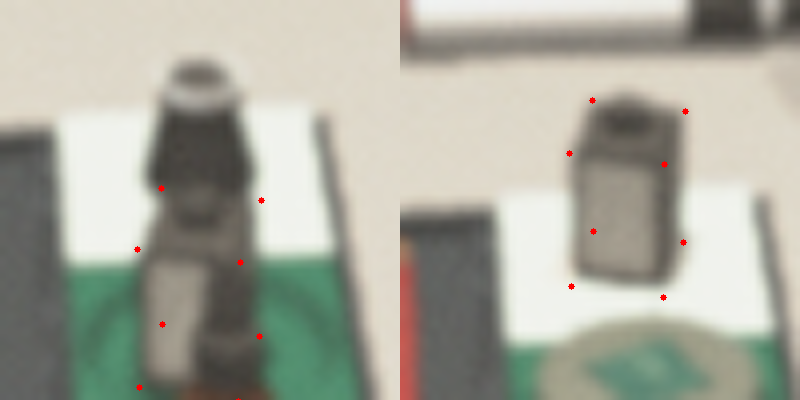

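Call:
drive_tool([
  [[30,18,0],0],
  [[60,36,0],0],
  [[90,54,0],0],
  [[120,72,0],0],
  [[150,90,0],0],
  [[180,108,0],0],
  [[200,118,0],0],
  [[207,122,0],0],
], fingers=0)

```text
time: 37.0
tool_pos: [518.4, -328.2, 235.2]
tcp_rot: [179.9, -0.1, 95.4]
ft_force: [0.0, -0.6, 0.3]
finger_gap: 0.2
```

Call:
drive_tool([
  [[0,0,-30],0],
  [[0,0,-60],0],
  [[0,0,-90],0],
  [[0,0,-110],0],
  [[0,0,-120],0],
  [[0,0,-125],0],
  [[0,0,-126],0],
  [[0,0,-126],0],
])

```text
time: 37.67
tool_pos: [515.4, -332.7, 110.6]
tcp_rot: [179.9, 0.1, 95.1]
ft_force: [0.4, 0.2, 0.9]
finger_gap: 0.1
```

Call:
drive_tool([
  [[0,0,-1],0],
  [[0,0,-2],0],
  [[0,0,-3],0],
  [[0,0,-4],0],
  [[0,0,-5],0],
  [[0,0,-5],0],
  [[0,0,-5],0],
  [[0,0,-5],0],
])

```text
time: 38.33
tool_pos: [514.7, -332.5, 104.3]
tcp_rot: [-180.0, -0.0, 95.1]
ft_force: [-0.6, 0.1, 0.1]
finger_gap: 0.0
```

Run:
```python
from h import *
d=snap("wrist"); crop(d,160,80,320,240,2.4,"w28"); s=r.sense(); print(s["time"],s["tool_pos"],s["tcp_rot"],s["finger_gap"],s["ft_force"])
```

```text
38.3833 [ 514.74102108 -332.5210761   104.29960329] [-1.79999452e+02 -6.45584215e-04  9.50975643e+01] 0.1278030937126721 [ 0.73380262  0.3594859  -0.37882803]
```

View pics/w28.png

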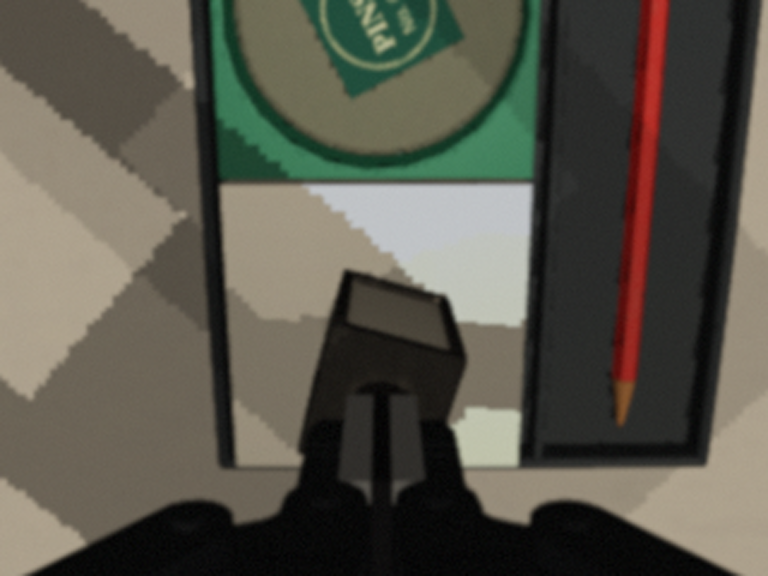

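Call:
drive_tool([
  [[0,0,-0.5],0],
  [[0,0,-1],0],
  [[0,0,-1.5],0],
  [[0,0,-2],0],
  [[0,0,-2.5],0],
  [[0,0,-2.5],0],
  [[0,0,-2.5],0],
  [[0,0,-2.5],0],
])

```text
time: 39.05
tool_pos: [514.7, -332.5, 101.8]
tcp_rot: [-180.0, 0.0, 95.1]
ft_force: [-0.7, -0.6, -0.7]
finger_gap: 0.1
```

Call:
drive_tool([
  [[0,0,-0.5],0],
  [[0,0,-1],0],
  [[0,0,-1.5],0],
  [[0,0,-2],0],
  [[0,0,-2.5],0],
  [[0,0,-2.5],0],
  [[0,0,-2.5],0],
  [[0,0,-2.5],0],
])

```text
time: 39.72
tool_pos: [515.5, -333.0, 101.1]
tcp_rot: [179.9, 0.1, 95.1]
ft_force: [-2.1, 1.6, 10.2]
finger_gap: -0.1
```

Call:
drive_tool([
  [[0,0,3],0],
  [[0,0,15],0],
  [[0,0,40],0],
  [[0,0,75],0],
  [[-20,-15,110],0],
  [[-50,-35,130],0],
  [[-80,-55,135],0],
  [[-110,-80,135],0],
])

```text
time: 40.38
tool_pos: [404.9, -413.7, 238.8]
tcp_rot: [179.8, 0.3, 95.2]
ft_force: [-0.1, -0.9, 0.2]
finger_gap: -0.2
```

Call:
drive_tool([
  [[-25,-10,0],0],
  [[-50,-20,0],0],
  [[-75,-30,0],0],
  [[-90,-35,0],0],
  [[-90,-35,0],0],
  [[-90,-35,0],0],
  [[-90,-35,0],0],
  [[-90,-35,0],0],
])

```text
time: 41.05
tool_pos: [315.6, -447.2, 234.6]
tcp_rot: [180.0, 0.0, 95.2]
ft_force: [1.0, 0.4, -0.8]
finger_gap: -0.0
```

Run:
```python
from h import *
d=snap("top"); t=cv2.resize(d["pixels"][160:265,195:435,::-1],None,fx=2.5,fy=2.5,interpolation=cv2.INTER_CUBIC)
s=snap("side"); u=cv2.resize(s["pixels"][145:265,270:390,::-1],None,fx=2.5,fy=2.5,interpolation=cv2.INTER_CUBIC)
u2=np.zeros((u.shape[0],t.shape[1],3),np.uint8); u2[:,:u.shape[1]]=u
cv2.imwrite("pics/end.png",np.vstack([t,u2])[:600]); q=r.sense(); print(q["time"],q["tool_pos"],np.abs(q["qd"]).max())
```

```text
41.15 [ 315.6622008  -447.05388389  234.33721204] 0.11902359410005305
```

View pics/end.png

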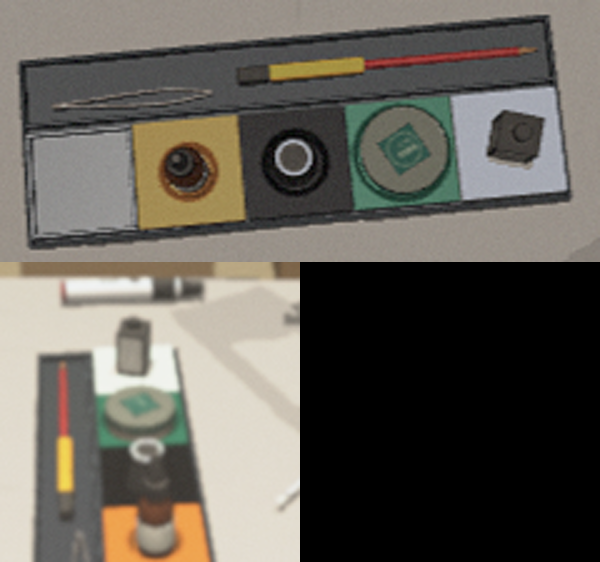

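All four things stand upright in their own inserts, the dish is empty and the arm is clear.

```bash
python3 -c "
from bench import r
print(r.hand_in())"
```

```text
the job is handed in; nothing more can be done
None
```

I set the loupe aside on the plain insert, then moved the viewer to white, the tin to green, the bottle to amber and the loupe to black. The job was handed in at about 41 s with the arm clear; hand-in gives no verdict.

**Last checks:**
- **Seating:** The tin, bottle and loupe each came down at the tool height expected for their seat, to about 0.2 mm.
- **Position:** In the last measured pictures, the tin, loupe and viewer lay within about 2 mm of their insert centres. All four things look upright.

**Checks that disagreed:**
- **Viewer height:** It came down 0.5 mm high, and the side view suggested its lower edge was perhaps 2 to 4 mm high. I touched its cap with the closed fingers at about 10 N. The contact put the top about 1 mm above nominal, within the 3 mm allowed.
- **Bottle cap:** The tip read about 3 mm off the pocket centre in the top view. That is about the play left in its pocket, or a tilt of about 0.03 rad. I left it as it was.

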